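# Pack the whisk under the cantilever tray of the baking-tool box

## Task

Lift the tray of the green baking-tool box up and back until it stays open by itself, and pack the whisk flat in the compartment underneath without forcing it. Then bring the tray down without letting it drop, and press it until its catch snaps fully home, with the whisk inside and the biscuit cutter still in the tray. Do not disturb the jar, the jug or the colander.

Things in the scene. Friction and masses are not known exactly. Their poses are not given: they have to be found in the camera images.
- box: Green steel box, screwed to the board, 220 long (x) x 150 wide (y) x 80 high. Origin: centre of its underside; x runs along its length from the front (robot side, brass catch) to the rear, z up. A cream tray of the same outline, 40 high with 3 walls, sits on it at z 82 to 122, hung on two parallel pairs of flat steel links outside the long sides (168 wide over all).
- compartment (a point): Middle of the compartment's floor, 4 above the box's underside. Clear inside: 212 (box x) x 142 (box y), rim 76 above this floor. With the tray raised, the tray's front edge stands 149 behind the compartment's front wall and its underside 61 above the rim, so the compartment is open from above in front but overhung at the rear.
- tray_handle (a point): Middle of the tray's handle: fixed wooden round bar, 14 diameter, 150 long along box y, near the tray's front, its axis 34 above the tray's rim; shut, it is at box x -80, z 156. The tray (about 0.5 kg with contents) stays level and moves on an arc in the box's x-z plane: with a = 28 deg + swing, shift from shut = 125*(cos 28 - cos a) in x, 125*(sin a - sin 28) in z.
- tray_swing (a joint): Swing of the tray's links, rad: 0 shut and caught, about 0.13 when it merely rests on the catch, 1.431 fully raised on its stop. Beyond about 1.1 (links upright) it stays up by its own weight; before that it falls shut.
- catch (a point): Sprung roller catch in brass, at the middle of the box's front below the rim. It holds the tray shut: about 13 to 20 N upwards at the handle pulls the tray off it. Coming down, the tray stops on the rollers about 14 proud and has to be pressed down with about 5 to 10 N until it snaps in and meets its stop.
- whisk: Steel balloon whisk, 200 long, about 0.11 kg, lying beside the box. Round handle 22 diameter, 100 long, then a balloon of 8 wires (4 thick), widest at 158 from the handle's end: 68 across, 63 over the flats. Origin on the board below mid-length; x from handle to balloon. Lying, its axis rises 7.4 deg to the balloon. Too fat to pass level between the box's rim and the raised tray.
- whisk_grip (a point): Point on the axis of the whisk's handle, 65 from the handle's end, 19 above the board as it lies.
- whisk_tip (a point): Balloon end of the whisk, on its axis, 200 from the handle's end; 37 above the board as it lies.
- whisk_tail (a point): Handle end of the whisk, on its axis; 11 above the board as it lies.
- cutter: Copper biscuit cutter, a loose ring 60 diameter, 28 high, lying in the rear part of the tray behind its cross divider. Origin: centre of its underside.
- jar: Closed glass jar with steel screw lid, 84 diameter, 130 high, to be left alone. Origin: centre of its underside.
- jug: Stainless blender jug, 124 diameter, 170 high, black handle on one side, to be left alone. Origin: centre of its underside.
- colander: Orange plastic colander, 210 diameter, 85 high, to be left alone. Origin: centre of its underside.
Things that resemble listed ones, but are neither listed nor needed, are in the scene too. Several things have the shape of the cutter; the one meant has the colours described above.

How it is judged:
On the way, in this order (a step that is already met when the one before it is completed fails the run):
1. the tray is raised fully, up and back on its stop (value of joint tray_swing above 1.36 rad), for 0.2 s.
2. the whisk lies flat in the compartment, let go, while the tray stays up by itself (x of whisk_tip in the frame of box between -0.109 and 0.109 m and y of whisk_tip in the frame of box between -0.073 and 0.073 m and z of whisk_tip in the frame of box between 0 and 0.066 m and x of whisk_tail in the frame of box between -0.109 and 0.109 m and y of whisk_tail in the frame of box between -0.073 and 0.073 m and z of whisk_tail in the frame of box between 0 and 0.04 m and value of joint tray_swing above 1.3 rad and contact force between the fingers and whisk below 0.2 N and contact force between the fingers and box below 0.2 N), for 0.3 s.
At the end, for the whole second after the job is handed in: The tray is down and caught (swing under 0.03 rad, about 3 mm), the whisk lies flat at rest in the compartment below it (both ends within the walls, handle end under 40 mm and balloon end under 66 mm above the box's underside), and the biscuit cutter is still in the tray (value of joint tray_swing below 0.03 rad and linear speed of whisk below 0.03 m/s and x of whisk_tip in the frame of box between -0.109 and 0.109 m and y of whisk_tip in the frame of box between -0.073 and 0.073 m and z of whisk_tip in the frame of box between 0 and 0.066 m and x of whisk_tail in the frame of box between -0.109 and 0.109 m and y of whisk_tail in the frame of box between -0.073 and 0.073 m and z of whisk_tail in the frame of box between 0 and 0.04 m and x of cutter in the frame of box between -0.11 and 0.11 m and y of cutter in the frame of box between -0.074 and 0.074 m and z of cutter in the frame of box between 0.078 and 0.118 m); the robot touches nothing.
It fails at once if the tray is let fall: it swings down faster than 2.5 rad/s before the catch (value of joint tray_swing above 0.2 rad and velocity of joint tray_swing below -2.5 rad/s).
It fails at once if the whisk in hand is forced against the box or tray with over 35 N (contact force between whisk and box above 35 N and contact force between the fingers and whisk above 2 N).
It fails at once if the jar is disturbed (moved over 30 mm or tipped over 0.3 rad) (distance of jar from where it was at the start of the episode above 0.03 m or angle between jar's own z axis and vertical above 0.3 rad).
It fails at once if the jug is disturbed (moved over 30 mm or tipped over 0.3 rad) (distance of jug from where it was at the start of the episode above 0.03 m or angle between jug's own z axis and vertical above 0.3 rad).
It fails at once if the colander is disturbed (moved over 30 mm or tipped over 0.3 rad) (distance of colander from where it was at the start of the episode above 0.03 m or angle between colander's own z axis and vertical above 0.3 rad).
It also fails if it takes over 66 s, if anything falls off the work surface, if the arm or the gripper's body presses on something with over 40 N, if the wrist force passes 120 N, or if a joint passes its speed limit or range.

## Robot

A 6-joint arm with a two-finger parallel gripper is mounted at the origin on the work surface. World frame = base frame: x ahead of the robot, y to its left, z up, the work surface at z = 0. Lengths are in m, angles in rad, forces in N, time in s.
With the tool pointing down it reaches from about 0.375 to 0.975 m from the base axis. Payload 3.8 kg.
Tool frame: the origin (TCP) lies at the very end of the fingers, on their centre line; the grasp point (between the pads) lies 19 mm behind it; z points along the fingers, y is the direction in which the jaws open and shut (so a half turn about z gives the same grasp; the last joint's range is limited). The gripper opens to 85 mm and grips with 20 to 120 N. Pads are 22 mm wide; open, the fingers measure 114 mm over their backs; the gripper's body (76 mm by 85 mm) begins 54 mm behind the grasp point. The pads swing forward as they close: fully open they stand 13 mm farther back than shut.
Start: joints at [1.124, 0.264, 1.604, -0, 1.274, -0.037], TCP at [0.269, 0.619, 0.206] pointing down, gripper open.
Joint ranges: [-2.63, 2.63], [-0.94, 2.18], [0.31, 2.57], [-1.31, 4.45], [0, 2.66], [-2.55, 2.55]. Speed limits (rad/s): [2.57, 2.57, 3.14, 3.14, 3.14, 3.14].

## Interface

Orientations are given as a rotation vector (axis times angle).
In Python, from workcell import bot, read_camera, finish_job gives the robot as it stands. The module is installed in compiled form; this text tells all that it offers.
- The arm moves only by the tool servo_tool, never from a script. Its argument "targets" is text: rows parted by semicolons, each of 7 numbers parted by spaces: the turn, a rotation vector about the tool's x, y, z in rad, then the shift along the tool's x, y, z in mm, then the finger opening in mm, from 0 to 85.4. In form: wx wy wz x y z gripper; .... A call has 1 to 8 rows; each row shifts and turns the pose as measured when the row begins, along the tool's axes as they then stand; what a row does not reach is not made up. A row lasts 1/12 s, in which the tool goes at most 41.7 mm and 7.16 degrees, less where a joint would pass 70% of its speed; a pose out of reach is approached as far as the arm can. A call is refused whole if a number of a shift passes 41.7 or a number of a turn 0.125, either way. A call with a gripper value outside its range is refused whole. The fingers move at their own pace and stop on an object; "newtons" is the grip in N (left out, the last holds). Time passes only in rows, so rows that do not move let the fingers close. It gives the time, the measured TCP pose, the force and the opening at its end, in the units of the state.
- bot.read_state(): the state, without advancing time (a new reading comes with each control period).
- read_camera(name): name is "side" or "top" or "wrist"; returns a dict with "image" (400x640x3 uint8, red, green, blue), "mtx" (3x3 intrinsics, pixels), "eye" and "orientation" of the camera in the world; the wrist camera has in their place "T_tool_cam" (4x4, takes a point from camera to tool coordinates, whose origin is the TCP and whose axes are the flange's). Camera axes: x right, y up, looking along -z (the intrinsics and any distortion apply to the point x, -y, -z); pixel columns grow to the right and rows downward; lengths in m; the calibration is good to about 2 mm. A picture is of the moment at which its call begins: read the wrist's pose just before it. There is no depth.
- finish_job(): hands the job in, once; it reports no verdict.
The state is a dict: "time": time; "q": joint angles; "joint_vel": joint speeds; "joint_torque": joint torques, N m; "tool_pos": TCP position; "tcp_rot": TCP orientation; "wrist_force": force on the tool from outside, world axes, zero at the start; "torque": the same for the moment, N m; "width": opening from 0.0 (shut) to 1.0 (fully open).
Only numpy, scipy, OpenCV 4.12 (cv2) and the standard library are available. Lean on these libraries where they do the work, as an engineer would, in place of code of your own. Each camera call takes 0.05 s, during which the arm holds its last target.

## Working session

There is one attempt and no reset: what is moved stays moved. The work goes in short steps, Python scripts to look and compute and a tool call to move; the robot and the scene stay as the last step left them, time stands still between calls to the robot, and variables do not carry over. Pictures are saved under pics/ and viewed, and the job is handed in when it is done.

Besides the shell and the picture viewer there is one more tool, called after "Call:" as name(argument=value, ...) on one line, values as JSON. servo_tool: Moves the arm, as the interface text tells. Its arguments: {"type":"object","properties":{"targets":{"type":"string"},"newtons":{"type":"number"}},"required":["targets"]}

```bash
mkdir -p pics
python3 - <<'E'
from workcell import bot, read_camera
import cv2,pickle
for n in ("side","top","wrist"):
    s=bot.read_state(); c=read_camera(n); c['state']=s
    pickle.dump(c,open(f"pics/{n}0.pkl","wb"))
    cv2.imwrite(f"pics/{n}0.png",c['image'][:,:,::-1])
    print(n,{k:v for k,v in c.items() if k not in('image','state')})
print(s)
E
```

```text
side {'mtx': array([[492.74295251,   0.        , 320.05505272],
       [  0.        , 492.74295251, 205.17235157],
       [  0.        ,   0.        ,   1.        ]]), 'eye': array([1.37844867, 0.87358503, 1.00856553]), 'orientation': array([0.40992125, 1.07754882, 2.21672699])}
top {'mtx': array([[386.45782619,   0.        , 315.72876143],
       [  0.        , 386.45782619, 195.22967681],
       [  0.        ,   0.        ,   1.        ]]), 'eye': array([0.46925802, 0.02541385, 1.25979366]), 'orientation': array([ 0.07418243, -0.12461509, -1.54923988])}
wrist {'mtx': array([[304.4652253 ,   0.        , 319.31924193],
       [  0.        , 304.4652253 , 195.59724856],
       [  0.        ,   0.        ,   1.        ]]), 'T_tool_cam': array([[-2.41512012e-04,  9.60358566e-01,  2.78767583e-01,
         7.06160064e-02],
       [ 9.99999936e-01,  3.05732879e-04, -1.86898320e-04,
         5.96671792e-04],
       [-2.64717819e-04,  2.78767520e-01, -9.60358579e-01,
        -1.66408222e-01],
       [ 0.00000000e+00,  0.00000000e+00,  0.00000000e+00,
         1.00000000e+00]])}
{'time': 0.1, 'q': array([ 1.12408979e+00,  2.64719107e-01,  1.60525999e+00,  3.11025894e-05,
        1.27371389e+00, -3.68919157e-02]), 'joint_vel': array([ 0.00100501, -0.00281374, -0.00310493, -0.00108278,  0.00113729,
       -0.00126941]), 'joint_torque': array([ 2.72960660e-04, -5.16707468e+01, -3.68589234e+01, -8.82677978e-05,
        6.32503172e-03,  1.61082369e-05]), 'tool_pos': array([0.26861831, 0.6184552 , 0.20514658]), 'tcp_rot': array([-0.6391455 , -3.07534489,  0.00319151]), 'wrist_force': array([-0.36919279, -0.05861645, -0.03301684]), 'torque': array([ 0.0455154 , -0.02593144, -0.01637357]), 'width': 0.9953522152844121}
```

View pics/side0.png

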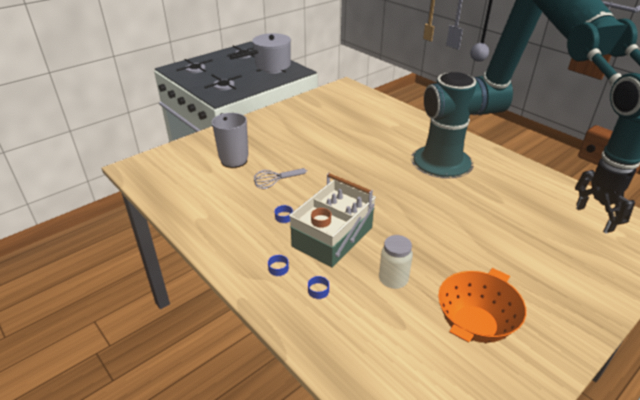

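View pics/top0.png

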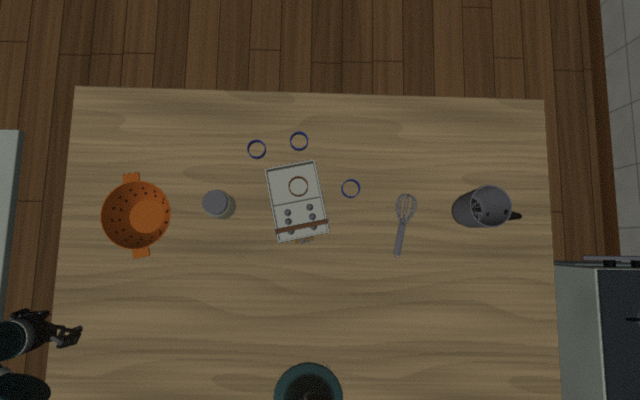

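View pics/wrist0.png

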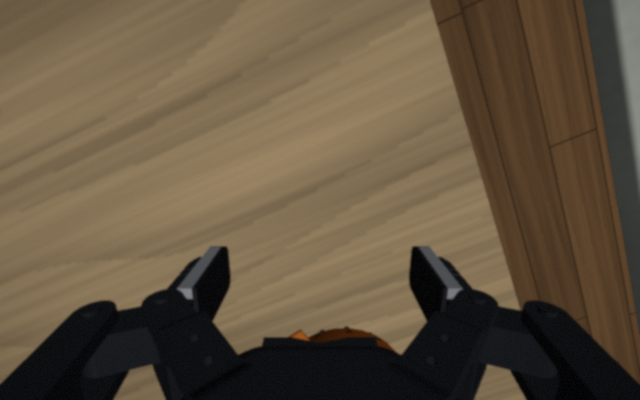

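The side view shows the box at (335,220), with its handle at about (350,184) facing the robot. The whisk is at (280,178), the jar at (396,262), the jug at (231,140) and the colander at (482,305). Ring candidates are blue at (284,214), (278,265) and (318,287), and copper at (320,217). The copper one in the tray's rear is the cutter that's meant. I'll check it in enlarged crops.

Run:
```python
import cv2
t=cv2.imread('pics/top0.png');s=cv2.imread('pics/side0.png')
cv2.imwrite('pics/tc.png',cv2.resize(t[140:270,250:430],None,fx=4.4,fy=4.4,interpolation=cv2.INTER_CUBIC))
cv2.imwrite('pics/sc.png',cv2.resize(s[160:280,240:400],None,fx=4.8,fy=4.8,interpolation=cv2.INTER_CUBIC))
```

```text
(no output)
```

View pics/tc.png

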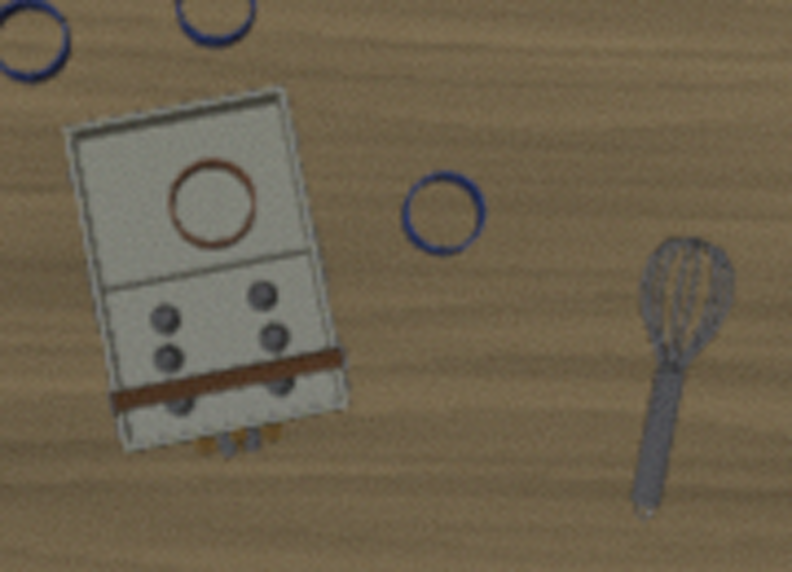

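View pics/sc.png

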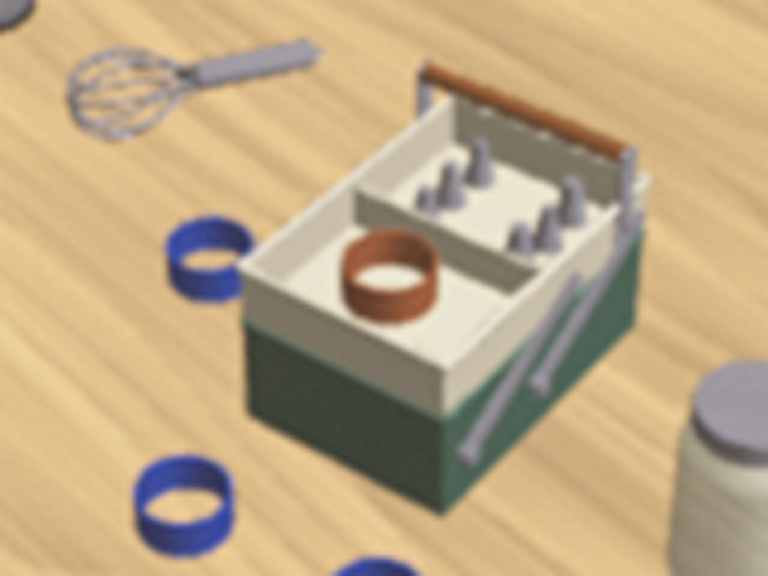

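```bash
cat > h.py <<'E'
import numpy as np, cv2, pickle
from scipy.spatial.transform import Rotation as R
from scipy.optimize import least_squares
def proj(c,P):
    """world points->pixels"""
    P=np.atleast_2d(P)
    if 'eye' in c: Rw=R.from_rotvec(c['orientation']).as_matrix();e=c['eye']
    else:
        s=c['state'];Rt=R.from_rotvec(s['tcp_rot']).as_matrix();T=c['T_tool_cam']
        Rw=Rt@T[:3,:3];e=s['tool_pos']+Rt@T[:3,3]
    q=(P-e)@Rw; q=q*[1,-1,-1]
    p=q@c['mtx'].T
    return p[:,:2]/p[:,2:]
def ray(c,uv):
    if 'eye' in c: Rw=R.from_rotvec(c['orientation']).as_matrix();e=c['eye']
    else:
        s=c['state'];Rt=R.from_rotvec(s['tcp_rot']).as_matrix();T=c['T_tool_cam']
        Rw=Rt@T[:3,:3];e=s['tool_pos']+Rt@T[:3,3]
    d=np.linalg.inv(c['mtx'])@[uv[0],uv[1],1]; return e,Rw@(d*[1,-1,-1])
def atz(c,uv,z):
    e,d=ray(c,uv); return e+d*(z-e[2])/d[2]
def ld(n): return pickle.load(open(f'pics/{n}.pkl','rb'))
def uncrop(p,s,off): return (np.array(p,float)+.5)/s-.5+off
def snap(n,tag):
    from workcell import bot, read_camera
    s=bot.read_state(); c=read_camera(n); c['state']=s
    pickle.dump(c,open(f"pics/{n}{tag}.pkl","wb")); cv2.imwrite(f"pics/{n}{tag}.png",c['image'][:,:,::-1]); return c
E
python3 - <<'E'
from h import *
T=ld('top0');S=ld('side0')
pt=[((66,127),(.11,.075,.122)),((285,88),(.11,-.075,.122)),((347,408),(-.11,-.075,.122)),((126,450),(-.11,.075,.122)),((112,402),(-.08,.075,.156)),((343,355),(-.08,-.075,.156))]
ps=[((442,513),(.11,.075,0)),((443,368),(.11,.075,.122)),((240,265),(.11,-.075,.122)),((645,180),(-.11,.075,.122)),((250,412),(.11,-.075,0)),((427,70),(-.08,-.075,.156)),((632,150),(-.08,.075,.156)),((635,325),(-.11,.075,0))]
ut=uncrop([a for a,_ in pt],4.4,[250,140]);us=uncrop([a for a,_ in ps],4.8,[240,160])
Bt=np.array([b for _,b in pt]);Bs=np.array([b for _,b in ps])
def W(p,B):
    c,s=np.cos(p[2]),np.sin(p[2]); return np.c_[p[0]+c*B[:,0]-s*B[:,1],p[1]+s*B[:,0]+c*B[:,1],B[:,2]]
def f(p):
    return np.r_[(proj(T,W(p,Bt))-ut).ravel(),(proj(S,W(p,Bs))-us).ravel()]
r=least_squares(f,[.5,.05,.2]);print(r.x,np.abs(r.fun).max());print(np.round(r.fun.reshape(-1,2),1))
r2=least_squares(lambda p:f(p)[:12],r.x);print(r2.x);r3=least_squares(lambda p:f(p)[12:],r.x);print(r3.x)
for nm,a,b,z in (('tail',(645,515),(318,50),.011),('tip',(690,238),(68,85),.037),('neck',(670,362),(190,76),.024)):
    print(nm,atz(T,uncrop(a,4.4,[250,140]),z),atz(S,uncrop(b,4.8,[240,160]),z))
print('jar',atz(T,(217,201),.13),atz(S,(397,244),.13),'colrim',atz(T,(140,215),.085),'jug',atz(T,(491,206),.17))
E
```

```text
[0.59966747 0.04806802 0.21268399] 1.3530679444173757
[[-0.3  0.2]
 [-0.7 -0.2]
 [-0.3 -0.8]
 [-0.4 -0.3]
 [ 0.1  0.1]
 [-0.7  0.6]
 [-0.3  0.4]
 [ 0.3 -1.4]
 [-0.3 -0.8]
 [ 0.9 -1.3]
 [-0.9  0.1]
 [-0.1 -0.3]
 [-1.   0.6]
 [ 0.2 -0.5]]
[0.59950325 0.04686909 0.2097402 ]
[0.60050337 0.0496259  0.2133488 ]
tail [ 0.43537033 -0.27583886  0.011     ] [ 0.43932514 -0.26987408  0.011     ]
tip [ 0.6368602  -0.30461805  0.037     ] [ 0.6279752 -0.3232559  0.037    ]
neck [ 0.54672287 -0.29218644  0.024     ] [ 0.54398596 -0.29029531  0.024     ]
jar [0.59069756 0.27812263 0.13      ] [0.59322929 0.28959434 0.13      ] colrim [0.54853904 0.51528992 0.085     ] jug [ 0.58817788 -0.5136626   0.17      ]
```

```bash
cat >> h.py <<'E'
BX=np.array([.600,.0485]);BY=.212
def box2w(p,b=BX,y=BY):
    c,s=np.cos(y),np.sin(y); return np.array([b[0]+c*p[0]-s*p[1],b[1]+s*p[0]+c*p[1],p[2]])
def w2box(p,b=BX,y=BY):
    c,s=np.cos(y),np.sin(y); d=np.array(p[:2])-b; return np.array([c*d[0]+s*d[1],-s*d[0]+c*d[1],p[2]])
def Rtool(yang,lean=0,leandir=None):
    """tool down with jaw axis at yang; lean: tilt so that the tool's top moves toward horizontal dir leandir"""
    y=np.array([np.cos(yang),np.sin(yang),0]);z=np.array([0,0,-1.])
    M=np.c_[np.cross(y,z),y,z]
    if lean:
        d=np.array([np.cos(leandir),np.sin(leandir),0]); M=R.from_rotvec(np.cross([0,0,1],d)*lean).as_matrix()@M
    return M
def plan(pos,M,g,vmax=38,wmax=.115,n=None,start=None):
    from workcell import bot
    s=bot.read_state(); p=s['tool_pos'].copy(); C=R.from_rotvec(s['tcp_rot']).as_matrix()
    rv=R.from_matrix(C.T@M).as_rotvec(); D=np.array(pos)-p
    k=n or int(np.ceil(max(np.linalg.norm(D)*1000/vmax,np.abs(rv).max()/wmax,1)))
    rows=[]
    for i in range(k):
        d=C.T@D/k*1000; w=rv/k
        rows.append(' '.join(f'{v:.3f}' for v in w)+' '+' '.join(f'{v:.1f}' for v in d)+f' {g}')
        C=C@R.from_rotvec(w).as_matrix()
    print('t',round(s['time'],2),'pos',np.round(p,4),'dist',np.round(D*1000,1),'rv',np.round(rv,3),'F',np.round(s['wrist_force'],1),'w',round(s['width'],3))
    for i in range(0,k,8): print('; '.join(rows[i:i+8]))
E
python3 - <<'E'
from h import *
h=box2w([-.08,0,.156]);print(h)
plan([h[0],h[1],.24],Rtool(BY),45)
E
```

```text
[0.52179104 0.03166676 0.156     ]
t 0.15 pos [0.2686 0.6186 0.2053] dist [ 253.2 -586.9   34.7] rv [-0.002  0.001  0.949] F [-0.7 -0.5 -0.1] w 1.003
-0.000 0.000 0.056 -27.4 -25.7 -2.0 45; -0.000 0.000 0.056 -28.8 -24.2 -2.0 45; -0.000 0.000 0.056 -30.1 -22.5 -2.0 45; -0.000 0.000 0.056 -31.3 -20.8 -2.0 45; -0.000 0.000 0.056 -32.4 -19.0 -2.0 45; -0.000 0.000 0.056 -33.4 -17.2 -2.0 45; -0.000 0.000 0.056 -34.3 -15.3 -2.0 45; -0.000 0.000 0.056 -35.1 -13.4 -2.0 45
-0.000 0.000 0.056 -35.8 -11.4 -2.0 45; -0.000 0.000 0.056 -36.4 -9.4 -2.0 45; -0.000 0.000 0.056 -36.9 -7.3 -2.0 45; -0.000 0.000 0.056 -37.2 -5.2 -2.0 45; -0.000 0.000 0.056 -37.5 -3.2 -2.0 45; -0.000 0.000 0.056 -37.6 -1.1 -2.0 45; -0.000 0.000 0.056 -37.6 1.0 -2.0 45; -0.000 0.000 0.056 -37.5 3.1 -2.0 45
-0.000 0.000 0.056 -37.2 5.2 -2.0 45
```

Call:
servo_tool(targets="0 0 0.056 -27 -26 -3 45; 0 0 0.056 -29 -24 -3 45; 0 0 0.056 -30 -22.5 -3 45; 0 0 0.056 -31 -21 -3 45; 0 0 0.056 -32 -19 -3 45; 0 0 0.056 -33 -17 -3 45; 0 0 0.056 -34 -15 -2 45; 0 0 0.056 -35 -13 -2 45")

```text
time: 0.82
tool_pos: [0.3835, 0.3375, 0.222]
tcp_rot: [-1.317, -2.849, 0.012]
wrist_force: [0.5, 0.8, -0.4]
width: 0.526
```

Run:
```python
from h import *
h=box2w([-.08,0,.156])
plan([h[0],h[1],.24],Rtool(BY),45)
```

```text
t 0.82 pos [0.3835 0.3375 0.222 ] dist [ 138.3 -305.9   18. ] rv [-0.008  0.002  0.493] F [ 0.5  0.8 -0.4] w 0.526
-0.001 0.000 0.055 -35.8 -10.3 -1.9 45; -0.001 0.000 0.055 -36.4 -8.4 -1.9 45; -0.001 0.000 0.055 -36.8 -6.4 -1.9 45; -0.001 0.000 0.055 -37.0 -4.3 -2.0 45; -0.001 0.000 0.055 -37.2 -2.3 -2.0 45; -0.001 0.000 0.055 -37.3 -0.3 -2.0 45; -0.001 0.000 0.055 -37.3 1.8 -2.0 45; -0.001 0.000 0.055 -37.1 3.8 -2.0 45
-0.001 0.000 0.055 -36.8 5.9 -2.0 45
```

Tracking is nearly exact.

Call:
servo_tool(targets="0 0 0.055 -36 -10 -2 45; 0 0 0.055 -36 -8 -2 45; 0 0 0.055 -37 -6 -2 45; 0 0 0.055 -37 -4 -2 45; 0 0 0.055 -37 -2 -2 45; 0 0 0.055 -37 0 -2 45; 0 0 0.055 -37 2 -2 45; 0 0 0.055 -37 4 -2 45")

```text
time: 1.48
tool_pos: [0.5063, 0.0515, 0.2385]
tcp_rot: [-1.934, -2.474, 0.012]
wrist_force: [0.8, 0.3, -0.0]
width: 0.525
```

Run:
```python
from h import *
h=box2w([-.08,0,.156])
plan([h[0],h[1],.24],Rtool(BY),45)
```

```text
t 1.48 pos [0.5063 0.0515 0.2385] dist [ 15.5 -19.8   1.5] rv [-0.007  0.004  0.032] F [ 0.8  0.3 -0. ] w 0.525
-0.007 0.004 0.032 -22.9 10.2 -1.4 45
```

Call:
servo_tool(targets="-0.007 0.004 0.032 -23 10 -1.4 45; 0 0 0 0 0 0 45")

```text
time: 1.65
tool_pos: [0.5239, 0.0242, 0.2402]
tcp_rot: [1.984, 2.431, -0.001]
wrist_force: [-0.0, -0.2, 0.4]
width: 0.525
```

Run:
```python
from h import *
c=snap('wrist','1');h=box2w([-.08,0,.156])
plan([h[0],h[1],.137],Rtool(BY),45)
for y in(-.075,0,.075): print(proj(c,box2w([-.08,y,.156])))
```

```text
t 1.7 pos [0.5226 0.0256 0.2399] dist [  -0.8    6.1 -102.9] rv [-0.     0.002 -0.009] F [ 0.2 -0.6  0.2] w 0.529
-0.000 0.001 -0.003 2.1 0.1 34.3 45; -0.000 0.001 -0.003 2.1 0.1 34.3 45; -0.000 0.001 -0.003 2.1 0.1 34.3 45
[[318.86589221 264.06789002]]
[[317.89983317 184.8527964 ]]
[[316.7615713   91.51738242]]
```

View pics/wrist1.png

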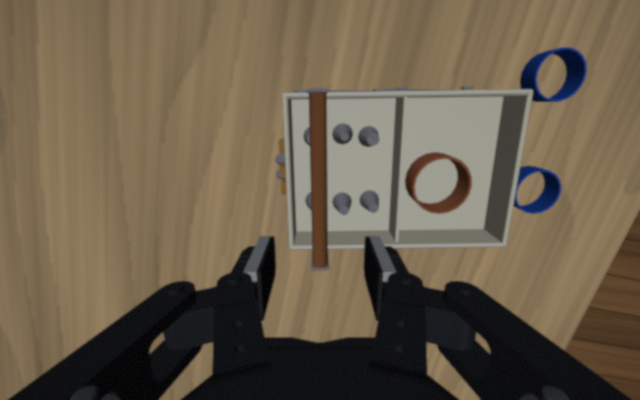

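Call:
servo_tool(targets="0 0 -0.003 2 0.4 34.5 45; 0 0.001 -0.003 2 0 34.5 45; 0 0.001 -0.003 2 0 34 45; 0 0 0 0 0 0 8; 0 0 0 0 0 0 8; 0 0 0 0 0 0 8; 0 0 0 0 0 0 8", newtons=70)

```text
time: 2.28
tool_pos: [0.5217, 0.0359, 0.1379]
tcp_rot: [1.969, 2.448, 0.006]
wrist_force: [0.1, 0.5, -0.1]
width: 0.095
```

Run:
```python
from h import *
c=snap('side','2');h=box2w([-.08,0,.156])
plan([h[0],h[1],.137],Rtool(BY),45)
cv2.imwrite('pics/s2.png',cv2.resize(c['image'][100:300,240:440,::-1],None,fx=3,fy=3,interpolation=cv2.INTER_CUBIC))
# arc
a0=np.radians(28)
for sw in np.arange(0,1.44,.11): a=a0+sw;print(round(sw,2),np.round([125*(np.cos(a0)-np.cos(a)),125*(np.sin(a)-np.sin(a0))],1))
```

```text
t 2.33 pos [0.5221 0.0359 0.1384] dist [-0.3 -4.2 -1.4] rv [ 0.004 -0.002  0.004] F [-0.3  0.1  0.9] w 0.096
0.004 -0.002 0.004 -4.1 -1.2 1.4 45
0.0 [0. 0.]
0.11 [ 7.1 11.8]
0.22 [15.5 22.7]
0.33 [25.  32.6]
0.44 [35.5 41.4]
0.55 [46.9 49. ]
0.66 [59.2 55.3]
0.77 [72.  60.3]
0.88 [85.3 63.8]
0.99 [98.9 65.8]
1.1 [112.6  66.3]
1.21 [126.3  65.3]
1.32 [139.8  62.8]
1.43 [153.   58.8]
```

View pics/s2.png

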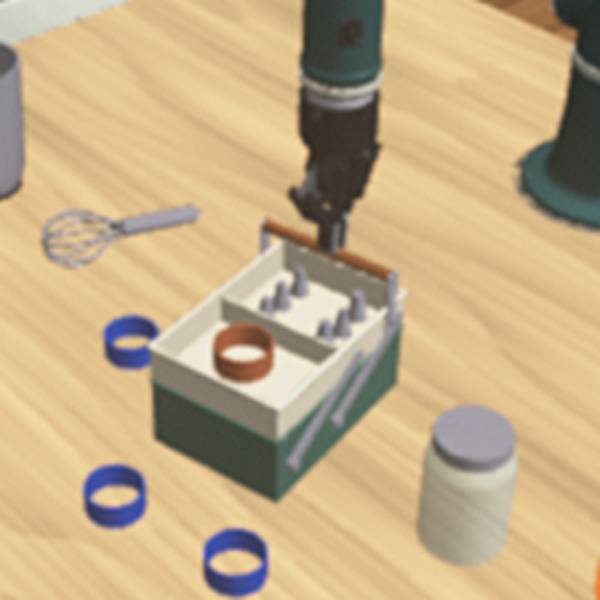

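Run:
```python
from h import *
c=snap('wrist','3')
S=ld('side2')
i=S['image'][160:200,320:380,::-1];cv2.imwrite('pics/s3.png',cv2.resize(i,None,fx=12,fy=12,interpolation=cv2.INTER_CUBIC))
```

```text
(no output)
```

View pics/wrist3.png

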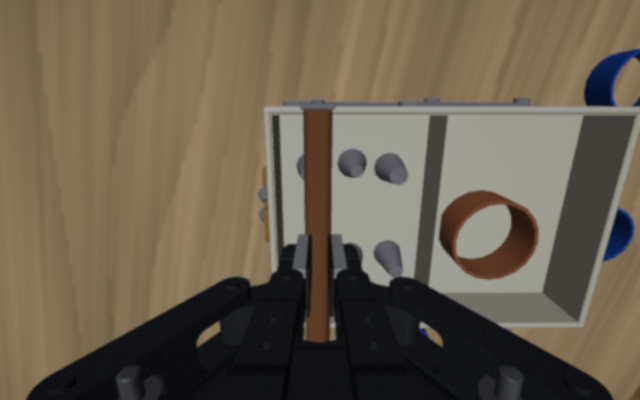

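View pics/s3.png

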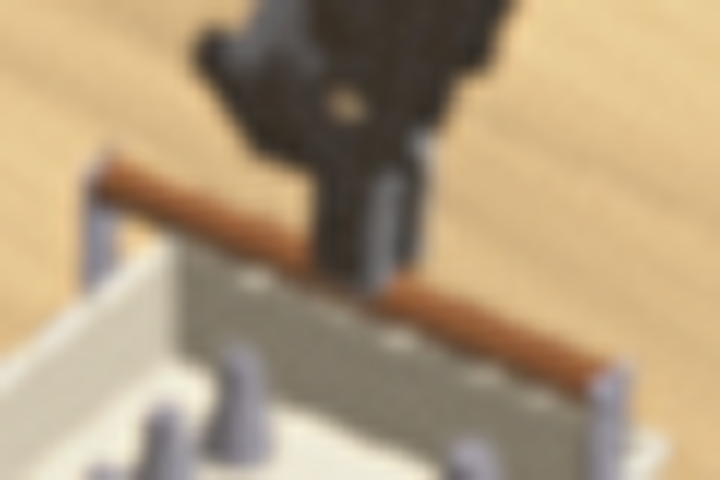

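Call:
servo_tool(targets="0 0 0 0 0 2 0; 0 0 0 0 0 0 0; 0 0 0 0 0 0 0", newtons=80)

```text
time: 2.63
tool_pos: [0.5254, 0.036, 0.1407]
tcp_rot: [1.964, 2.442, 0.015]
wrist_force: [-0.1, 0.6, -0.1]
width: 0.002
```

Run:
```python
from h import *
c=snap('wrist','4');S=snap('side','4')
p=c['state']['tool_pos'];print(p,c['state']['tcp_rot'],proj(S,p),proj(c,p),proj(c,p+[0,0,.019]),c['state']['width'],c['state']['wrist_force'])
print(proj(S,[box2w([-.08,y,.156]) for y in(-.075,0,.075)]))
i=S['image'][140:210,310:400,::-1];cv2.imwrite('pics/s4.png',cv2.resize(i,None,fx=8,fy=8,interpolation=cv2.INTER_CUBIC))
```

```text
[0.5253628  0.03598468 0.14068754] [1.964135   2.44247304 0.01549027] [[348.85301574 187.8417025 ]] [[318.35430552 232.93307733]] [[318.66193103 247.13187409]] 0.0017441400145375156 [-0.1270848   0.59976497 -0.06730669]
[[328.51648159 174.01682038]
 [348.91531671 182.5798811 ]
 [370.31220428 191.56190613]]
```

View pics/wrist4.png

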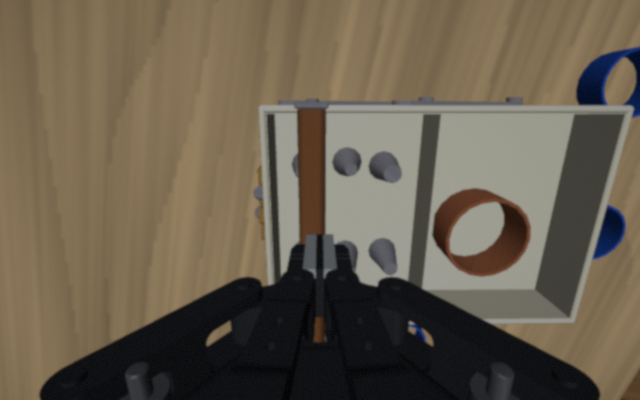

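View pics/s4.png

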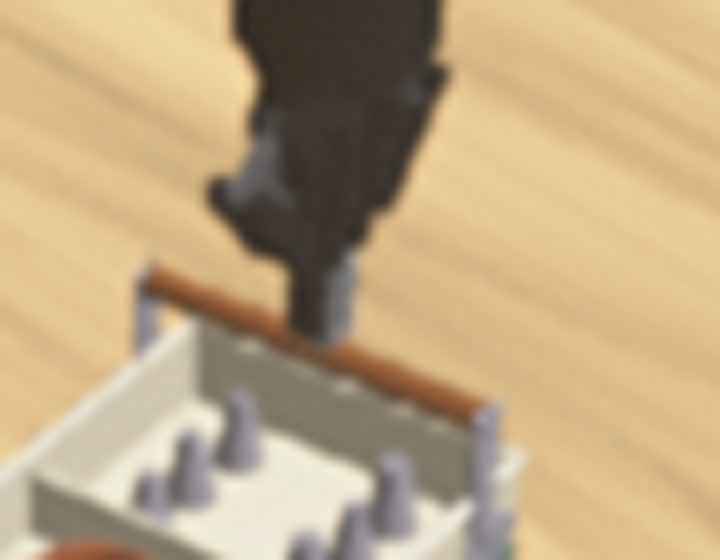

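Run:
```python
from h import *
T=snap('top','4');S=ld('side4');S0=ld('side0');T0=ld('top0')
p=S['state']['tool_pos']
for z in(0,.01,.02,.03): print(z,proj(S,p+[0,0,z]),proj(T,p+[0,0,z]),proj(S0,S0['state']['tool_pos']+[0,0,z]),proj(T0,S0['state']['tool_pos']+[0,0,z]))
a=cv2.resize(T['image'][190:270,260:350,::-1],None,fx=8,fy=8,interpolation=cv2.INTER_CUBIC)
cv2.imwrite('pics/t4.png',a)
b=cv2.resize(S0['image'][150:240,560:640,::-1],None,fx=6,fy=6,interpolation=cv2.INTER_CUBIC);cv2.imwrite('pics/s0b.png',b)
```

```text
0 [[348.82246653 187.82917112]] [[299.50494495 224.75350892]] [[587.12499506 231.22218431]] [[ 72.29720015 318.51994688]]
0.01 [[348.95496103 185.11345094]] [[299.47591832 224.57715377]] [[588.491417   228.16916103]] [[ 69.99409168 319.26038257]]
0.02 [[349.08857372 182.37481137]] [[299.44636674 224.39760923]] [[589.87174835 225.08505971]] [[ 67.64448349 320.01576764]]
0.03 [[349.22331882 179.61296104]] [[299.41627583 224.21478797]] [[591.26620257 221.96940336]] [[ 65.24695298 320.78655946]]
```

View pics/t4.png

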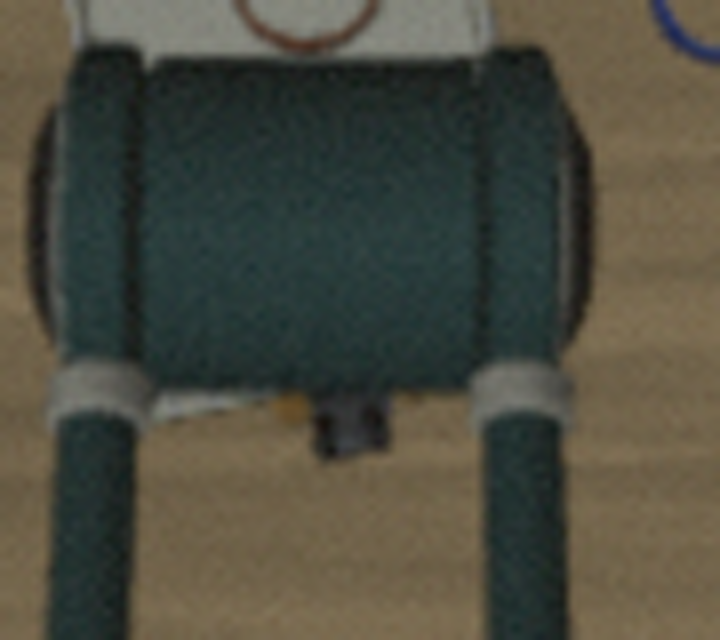

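View pics/s0b.png

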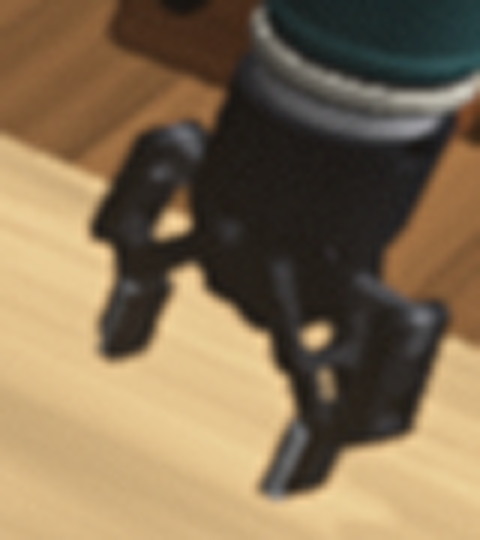

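The fingers closed above the bar rather than around it. In the side view the closed tip is at (350,183). The reported TCP projects to (349,188), and the same offset shows in the start picture, so the real fingertips sit about 20 mm short of the reported TCP. I'll open the fingers, go lower with small steps and watch the force.

Call:
servo_tool(targets="0 0 0 0 0 -8 40; 0 0 0 -2 -3.5 0 40; 0 0 0 0 0 0 40; 0 0 0 0 0 10 40; 0 0 0 0 0 10 40; 0 0 0 0 0 5 40; 0 0 0 0 0 0 40", newtons=80)

```text
time: 3.37
tool_pos: [0.5217, 0.0326, 0.1215]
tcp_rot: [1.966, 2.442, 0.015]
wrist_force: [0.2, 0.1, -0.8]
width: 0.469
```

Run:
```python
from h import *
S=snap('side','5');p=S['state']['tool_pos'];h=box2w([-.08,0,.156])
plan([h[0],h[1],.117],Rtool(BY),45)
i=S['image'][130:210,300:410,::-1];cv2.imwrite('pics/s5.png',cv2.resize(i,None,fx=7,fy=7,interpolation=cv2.INTER_CUBIC))
```

```text
t 3.42 pos [0.5216 0.0326 0.1217] dist [ 0.2 -0.9 -4.7] rv [ 0.011 -0.001  0.003] F [-0.8 -0.1 -0.5] w 0.47
0.011 -0.001 0.003 -0.9 -0.0 4.7 45
```

View pics/s5.png

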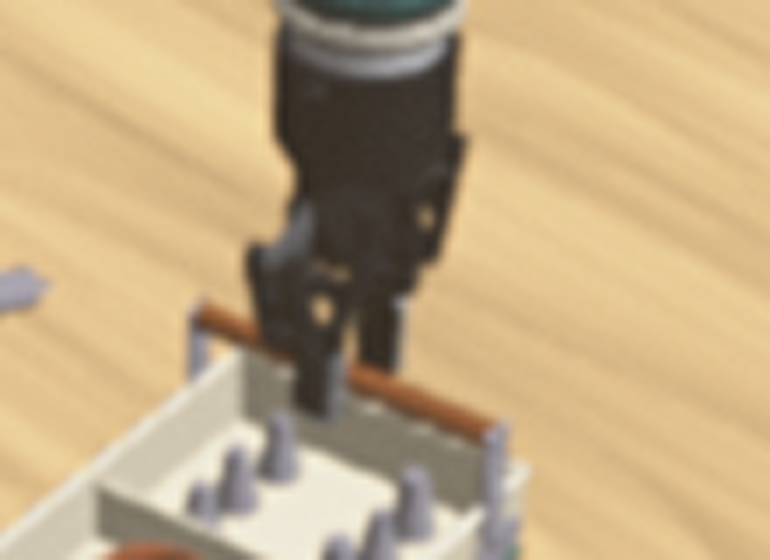

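The bar now runs between the fingers: the near fingertip is at crop (318,415), below the bar at about (320,365). I'll close and test.

Call:
servo_tool(targets="0.011 0 0.003 0 0 3 40; 0 0 0 0 0 0 0; 0 0 0 0 0 0 0; 0 0 0 0 0 0 0; 0 0 0 0 0 0 0; 0 0 0 0 0 0 0", newtons=80)

```text
time: 3.92
tool_pos: [0.5217, 0.0327, 0.1178]
tcp_rot: [-1.972, -2.443, 0.002]
wrist_force: [0.6, 0.5, -1.7]
width: 0.133
```

Call:
servo_tool(targets="0 0 0 0 3 -6 0; 0 0 0 0 4 -6 0; 0 0 0 0 4 -5.5 0; 0 0 0 0 4.4 -5.5 0")

```text
time: 4.25
tool_pos: [0.5262, 0.0339, 0.1274]
tcp_rot: [-1.961, -2.431, 0.03]
wrist_force: [-2.8, -3.7, -10.0]
width: 0.128
```

Call:
servo_tool(targets="0 0 0 0 5 -9 0; 0 0 0 0 5 -8 0; 0 0 0 0 5 -6 0")

```text
time: 4.5
tool_pos: [0.5476, 0.0385, 0.1527]
tcp_rot: [-1.966, -2.435, 0.018]
wrist_force: [6.2, 1.4, -15.6]
width: 0.136
```

```bash
cat >> h.py <<'E'
def arc(swt,n,z0=.118,g=0,x0=None):
    """rows from the measured pose along the arc to swing swt; z0: reported TCP z when shut"""
    from workcell import bot
    s=bot.read_state();p=s['tool_pos'];h=box2w([-.08,0,.156]) if x0 is None else np.array(x0)
    d=w2box(p)-w2box(h);d[2]=p[2]-z0;a0=np.radians(28)
    th=np.arctan2(d[2]/.125+np.sin(a0),np.cos(a0)-d[0]/.125);rad=np.hypot(d[2]/.125+np.sin(a0),np.cos(a0)-d[0]/.125)*125
    print('t',s['time'],'box shift mm',np.round(d*1000,1),'swing',round(th-a0,3),'radius',round(rad,1),'F',np.round(s['wrist_force'],1),'w',round(s['width'],3))
    f=lambda a:np.array([.125*(np.cos(a0)-np.cos(a0+a)),0,.125*(np.sin(a0+a)-np.sin(a0))])
    c,sn=np.cos(BY),np.sin(BY);M=Rtool(BY);C=R.from_rotvec(s['tcp_rot']).as_matrix();rv=R.from_matrix(C.T@M).as_rotvec()
    prev=d
    rows=[]
    for a in np.linspace(th-a0,swt,n+1)[1:]:
        t=f(a);e=t-prev;prev=t
        wv=np.array([c*e[0]-sn*e[1],sn*e[0]+c*e[1],e[2]]);q=M.T@wv*1000
        rows.append(' '.join(f'{v:.3f}' for v in (rv if not rows else rv*0))+' '+' '.join(f'{v:.1f}' for v in q)+f' {g}')
    print('; '.join(rows))
E
python3 - <<'E'
from h import *
arc(1.43,16)
S=snap('side','6')
i=S['image'][130:270,270:410,::-1];cv2.imwrite('pics/s6.png',cv2.resize(i,None,fx=4,fy=4,interpolation=cv2.INTER_CUBIC))
E
```

```text
t 4.5 box shift mm [26.6  1.2 34.7] swing 0.351 radius 125.4 F [  6.2   1.4 -15.6] w 0.136
-0.016 -0.002 0.000 -1.2 6.7 -5.1 0; -0.000 -0.000 0.000 0.0 6.8 -5.0 0; -0.000 -0.000 0.000 0.0 7.1 -4.5 0; -0.000 -0.000 0.000 0.0 7.4 -4.0 0; -0.000 -0.000 0.000 -0.0 7.7 -3.5 0; -0.000 -0.000 0.000 0.0 7.9 -3.0 0; -0.000 -0.000 0.000 0.0 8.1 -2.4 0; -0.000 -0.000 0.000 0.0 8.2 -1.9 0; -0.000 -0.000 0.000 0.0 8.3 -1.3 0; -0.000 -0.000 0.000 -0.0 8.4 -0.8 0; -0.000 -0.000 0.000 -0.0 8.4 -0.2 0; -0.000 -0.000 0.000 0.0 8.4 0.4 0; -0.000 -0.000 0.000 0.0 8.4 0.9 0; -0.000 -0.000 0.000 -0.0 8.3 1.5 0; -0.000 -0.000 0.000 0.0 8.2 2.1 0; -0.000 -0.000 0.000 0.0 8.0 2.6 0
```

View pics/s6.png

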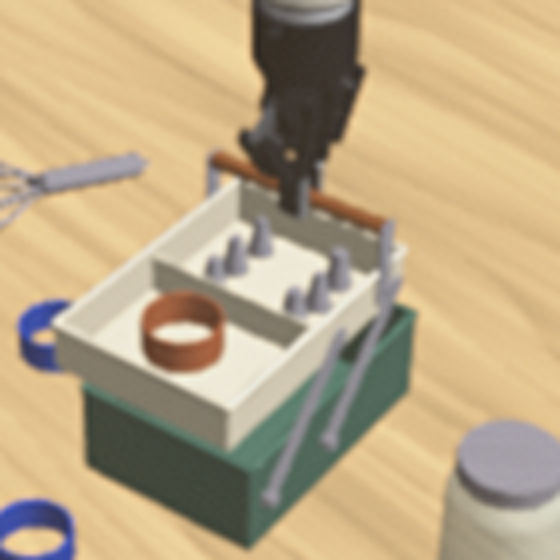

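The tray is off the catch and following the arc (radius 125.4), with the copper ring still in its rear part.

Call:
servo_tool(targets="-0.016 -0.002 0 -1 6.7 -6 0; 0 0 0 0 7 -5.5 0; 0 0 0 0 7 -5 0; 0 0 0 0 7.5 -4.5 0; 0 0 0 0 7.7 -4 0; 0 0 0 0 8 -3.5 0; 0 0 0 0 8 -3 0")

```text
time: 5.13
tool_pos: [0.6092, 0.0521, 0.1827]
tcp_rot: [1.97, 2.44, 0.017]
wrist_force: [2.4, -2.2, -22.5]
width: 0.128
```

Run:
```python
from h import *
arc(1.44,8)
```

```text
t 5.1333 box shift mm [89.7  1.6 64.7] swing 0.916 radius 125.1 F [  2.4  -2.2 -22.5] w 0.128
0.012 -0.003 0.000 -1.6 8.1 -1.0 0; 0.000 -0.000 0.000 0.0 8.2 -0.6 0; 0.000 -0.000 0.000 0.0 8.2 -0.0 0; 0.000 -0.000 0.000 -0.0 8.2 0.5 0; 0.000 -0.000 0.000 -0.0 8.1 1.1 0; 0.000 -0.000 0.000 0.0 8.0 1.6 0; 0.000 -0.000 0.000 0.0 7.9 2.1 0; 0.000 -0.000 0.000 0.0 7.8 2.6 0
```

Call:
servo_tool(targets="0.012 -0.003 0 -1 8.2 0 0; 0 0 0 0 8.2 0 0; 0 0 0 0 8.2 0.5 0; 0 0 0 0 8.2 1 0; 0 0 0 0 8.1 1.3 0; 0 0 0 0 8 1.8 0; 0 0 0 0 8 2.3 0; 0 0 0 0 8 2.8 0")

```text
time: 5.8
tool_pos: [0.6716, 0.0656, 0.1762]
tcp_rot: [-1.966, -2.435, 0.018]
wrist_force: [-38.2, -9.1, 24.6]
width: 0.128
```

Run:
```python
from h import *
arc(1.44,2)
```

```text
t 5.8 box shift mm [153.6   1.7  58.2] swing 1.437 radius 124.6 F [-38.2  -9.1  24.6] w 0.128
-0.016 -0.002 0.001 -1.7 0.3 -0.3 0; -0.000 -0.000 0.000 0.0 0.2 0.1 0
```

Call:
servo_tool(targets="0 0 0 0 -0.5 -0.5 0; 0 0 0 0 0 0 0; 0 0 0 0 0 0 0; 0 0 0 0 0 0 40; 0 0 0 0 0 0 40; 0 0 0 0 0 0 40; 0 0 0 0 0 0 40")

```text
time: 6.38
tool_pos: [0.68, 0.0674, 0.1876]
tcp_rot: [-1.973, -2.444, -0.002]
wrist_force: [-0.3, 0.6, -0.1]
width: 0.466
```

Run:
```python
from h import *
arc(1.44,2)
S=snap('side','7')
i=S['image'][110:260,260:410,::-1];cv2.imwrite('pics/s7.png',cv2.resize(i,None,fx=4,fy=4,interpolation=cv2.INTER_CUBIC))
```

```text
t 6.3833 box shift mm [162.2   1.6  69.6] swing 1.466 radius 138.3 F [-0.3  0.6 -0.1] w 0.466
0.001 -0.001 0.000 -1.6 -6.5 11.7 0; 0.000 -0.000 0.000 -0.0 -1.5 -0.6 0
```

View pics/s7.png

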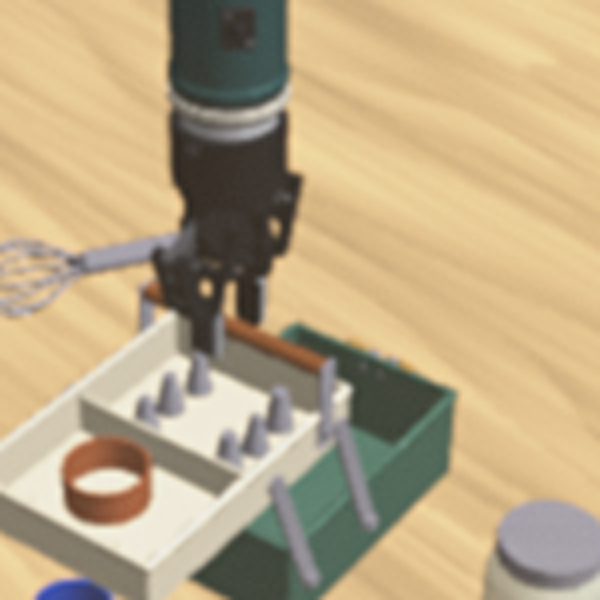

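Call:
servo_tool(targets="0 0 0 0 -6 -25 45; 0 0 0 0 0 -35 50; 0 0 0 0 0 -35 50")

```text
time: 6.68
tool_pos: [0.6712, 0.0663, 0.2791]
tcp_rot: [-1.968, -2.438, 0.007]
wrist_force: [0.3, -0.3, -0.4]
width: 0.584
```

Run:
```python
from h import *
wy=-.155
M=Rtool(wy+np.pi/2,np.radians(20),wy+np.pi)
g=np.array([.437+.0643*np.cos(wy),-.273+.0643*np.sin(wy),.019])
tip=g+M[:,2]*(.011+.020)
print(g,tip,M[:,2])
plan(tip-M[:,2]*.13,M,50)
```

```text
[ 0.50052914 -0.28292664  0.019     ] [ 0.51100466 -0.28456347 -0.01013047] [ 0.33791985 -0.0528011  -0.93969262]
t 6.68 pos [0.6712 0.0663 0.2791] dist [-204.1 -344.  -167. ] rv [-0.215 -0.314 -1.19 ] F [ 0.3 -0.3 -0.4] w 0.584
-0.018 -0.026 -0.099 -24.5 -22.6 14.0 50; -0.018 -0.026 -0.099 -21.7 -25.1 14.2 50; -0.018 -0.026 -0.099 -18.8 -27.4 14.3 50; -0.018 -0.026 -0.099 -15.6 -29.3 14.2 50; -0.018 -0.026 -0.099 -12.2 -31.0 14.0 50; -0.018 -0.026 -0.099 -8.7 -32.3 13.7 50; -0.018 -0.026 -0.099 -5.1 -33.2 13.3 50; -0.018 -0.026 -0.099 -1.5 -33.7 12.8 50
-0.018 -0.026 -0.099 2.2 -33.9 12.2 50; -0.018 -0.026 -0.099 5.9 -33.7 11.5 50; -0.018 -0.026 -0.099 9.5 -33.2 10.7 50; -0.018 -0.026 -0.099 13.0 -32.2 9.8 50
```

Call:
servo_tool(targets="-0.018 -0.026 -0.099 -24 -22 0 50; -0.018 -0.026 -0.099 -22 -25 5 50; -0.018 -0.026 -0.099 -19 -27 10 50; -0.018 -0.026 -0.099 -15.6 -29 14 50; -0.018 -0.026 -0.099 -12 -31 14 50; -0.018 -0.026 -0.099 -9 -32 14 50; -0.018 -0.026 -0.099 -5 -33 13 50; -0.018 -0.026 -0.099 -1.5 -34 13 50")

```text
time: 7.35
tool_pos: [0.5637, -0.1636, 0.2264]
tcp_rot: [0.736, 2.737, -0.008]
wrist_force: [0.2, -0.6, -0.5]
width: 0.582
```

```bash
cat >> h.py <<'E'
def wh(wy=-.155,tail=(.437,-.273),lean=20,s=.065,past=.011):
    M=Rtool(wy+np.pi/2,np.radians(lean),wy+np.pi)
    h=s*np.cos(np.radians(7.4)); g=np.array([tail[0]+h*np.cos(wy),tail[1]+h*np.sin(wy),.011+s*np.sin(np.radians(7.4))])
    return M,g+M[:,2]*(past+.020)
E
python3 - <<'E'
from h import *
M,tip=wh(); plan(tip-M[:,2]*.13,M,50)
E
```

```text
t 7.35 pos [ 0.5637 -0.1636  0.2264] dist [ -96.5 -114.1 -114. ] rv [-0.045 -0.037 -0.364] F [ 0.2 -0.6 -0.5] w 0.582
-0.009 -0.007 -0.073 11.4 -31.0 18.0 50; -0.009 -0.007 -0.073 13.7 -30.2 17.7 50; -0.009 -0.007 -0.073 16.0 -29.3 17.3 50; -0.009 -0.007 -0.073 18.2 -28.2 16.9 50; -0.009 -0.007 -0.073 20.4 -26.9 16.5 50
```

Call:
servo_tool(targets="-0.009 -0.007 -0.073 11 -31 14 50; -0.009 -0.007 -0.073 14 -30 14 50; -0.009 -0.007 -0.073 16 -29 14 50; -0.009 -0.007 -0.073 18 -28 14 50; -0.009 -0.007 -0.073 20 -27 14 50; 0 0 0 0 0 0 50")

```text
time: 7.85
tool_pos: [0.4664, -0.2823, 0.1394]
tcp_rot: [0.21, 2.766, -0.057]
wrist_force: [-0.5, -0.2, -1.2]
width: 0.582
```

Run:
```python
from h import *
c=snap('wrist','8');S=snap('side','8');T=snap('top','8')
M,tip=wh(); plan(tip-M[:,2]*.13,M,50)
t=np.array([.437,-.273,.011]);d=np.array([np.cos(-.155),np.sin(-.155),.13])
print(proj(c,[t+d*k for k in (0,.065,.1,.198)]))
i=S['image'][130:260,240:440,::-1];cv2.imwrite('pics/s8.png',cv2.resize(i,None,fx=4,fy=4,interpolation=cv2.INTER_CUBIC))
```

```text
t 8.0 pos [ 0.4714 -0.2814  0.1441] dist [ -4.2   3.6 -31.7] rv [-0.012  0.026  0.003] F [ 0.5 -0.4  0.3] w 0.585
-0.012 0.026 0.003 15.9 3.3 27.7 50
[[325.91715396 102.60979357]
 [325.02696939 171.38165482]
 [324.62456702 202.46954485]
 [323.7056569  273.4606191 ]]
```

View pics/wrist8.png

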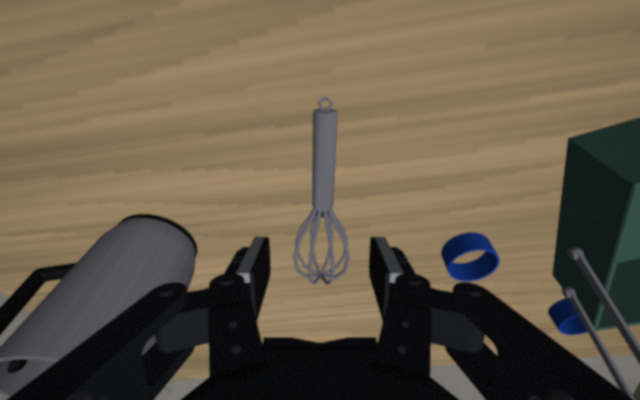

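View pics/s8.png

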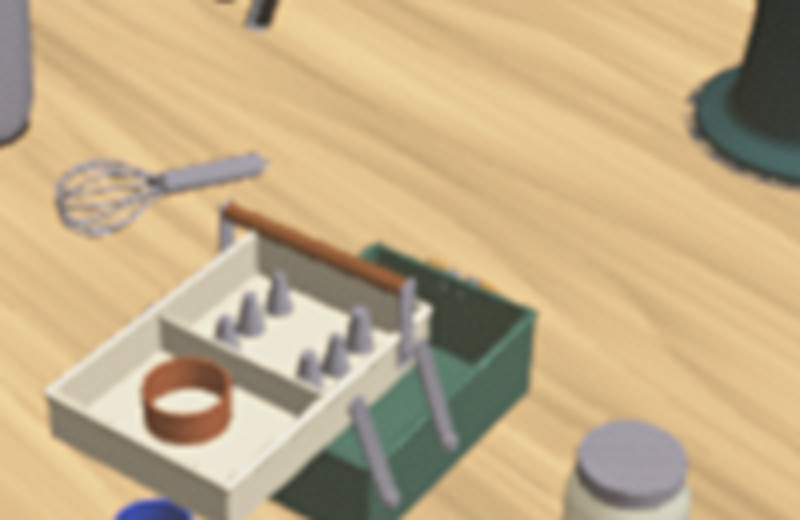

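Run:
```python
from h import *
c=ld('wrist8');S=ld('side8');T0=ld('top0')
i=c['image'][90:290,260:390,::-1];cv2.imwrite('pics/w8.png',cv2.resize(i,None,fx=3,fy=3,interpolation=cv2.INTER_CUBIC))
for n,uv,z in(('hook',(325.3,98),.011),('tail',(325.3,110),.011),('neck',(323,212),.024),('tip',(321.5,283),.037)): print(n,atz(c,uv,z))
for n,uv,z in(('hook',(268,160),.011),('tail',(258,160),.011),('neck',(160,184),.024),('tip',(60,200),.037)): print(n,atz(S,uncrop(uv,4,[240,130]),z))
for n,uv,z in(('hook',(645,515),.011),('tail',(647,503),.011),('neck',(669,366),.024)): print(n,atz(T0,uncrop(uv,4.4,[250,140]),z))
```

```text
hook [ 0.43293647 -0.27295678  0.011     ]
tail [ 0.44346533 -0.27446412  0.011     ]
neck [ 0.54828265 -0.29197315  0.024     ]
tip [ 0.64999998 -0.30884381  0.037     ]
hook [ 0.43558157 -0.2700051   0.011     ]
tail [ 0.44240592 -0.27592786  0.011     ]
neck [ 0.54353266 -0.28837213  0.024     ]
tip [ 0.63378137 -0.30998776  0.037     ]
hook [ 0.43537033 -0.27583886  0.011     ]
tail [ 0.44407254 -0.27739518  0.011     ]
neck [ 0.54378238 -0.29141564  0.024     ]
```

View pics/w8.png

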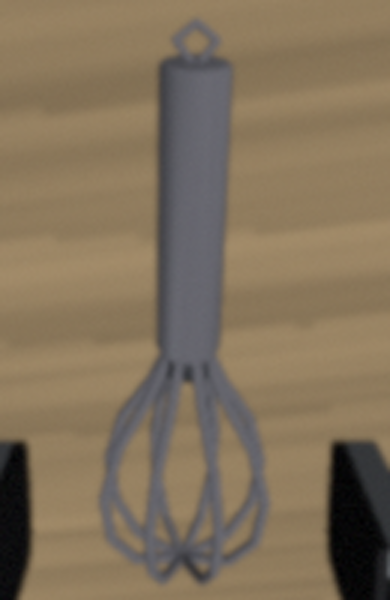

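Whisk: hook at (325,98), handle end (325,110), neck (323,212), tip (321,283). The tail refines to about (0.4435,-0.2755), yaw -0.158. The hook adds about 10 mm.

Run:
```python
from h import *
M,tip=wh(-.158,(.4435,-.2755)); plan(tip-M[:,2]*.04,M,50); plan(tip,M,50); print(tip)
```

```text
t 8.0 pos [ 0.4714 -0.2814  0.1441] dist [  32.7   -3.8 -116.2] rv [-0.011  0.026  0.006] F [ 0.5 -0.4  0.3] w 0.585
-0.003 0.006 0.002 3.0 0.7 30.1 50; -0.003 0.006 0.002 2.8 0.6 30.1 50; -0.003 0.006 0.002 2.6 0.5 30.1 50; -0.003 0.006 0.002 2.4 0.4 30.1 50
t 8.0 pos [ 0.4714 -0.2814  0.1441] dist [  46.2   -6.  -153.8] rv [-0.011  0.026  0.006] F [ 0.5 -0.4  0.3] w 0.585
-0.002 0.005 0.001 2.6 0.6 32.0 50; -0.002 0.005 0.001 2.4 0.6 32.1 50; -0.002 0.005 0.001 2.3 0.5 32.1 50; -0.002 0.005 0.001 2.1 0.4 32.1 50; -0.002 0.005 0.001 1.9 0.3 32.1 50
[ 0.51762628 -0.28731039 -0.00975876]
```

Call:
servo_tool(targets="-0.003 0.006 0.002 3 0.7 30 50; -0.003 0.006 0.002 3 0.6 30 50; -0.003 0.006 0.002 2.5 0.5 30 50; -0.003 0.006 0.002 2.5 0.4 28 50; 0 0 0 0 0 0 45")

```text
time: 8.42
tool_pos: [0.5207, -0.2883, 0.0432]
tcp_rot: [0.214, 2.759, -0.054]
wrist_force: [-1.0, 0.3, -0.5]
width: 0.528
```

Run:
```python
from h import *
M,tip=wh(-.158,(.4435,-.2755)); plan(tip,M,40,vmax=14)
S=snap('side','9')
i=S['image'][130:230,230:390,::-1];cv2.imwrite('pics/s9.png',cv2.resize(i,None,fx=4.8,fy=4.8,interpolation=cv2.INTER_CUBIC))
```

```text
t 8.42 pos [ 0.5207 -0.2883  0.0432] dist [ -3.1   1.  -52.9] rv [-0.008  0.027  0.004] F [-1.   0.3 -0.5] w 0.528
-0.002 0.007 0.001 5.6 0.3 12.0 40; -0.002 0.007 0.001 5.5 0.2 12.0 40; -0.002 0.007 0.001 5.4 0.2 12.1 40; -0.002 0.007 0.001 5.4 0.2 12.1 40
```

View pics/s9.png

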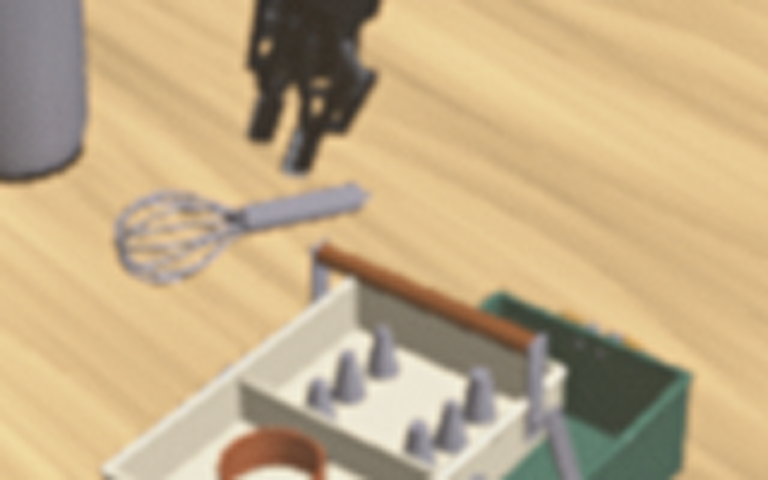

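Call:
servo_tool(targets="-0.002 0.007 0 5.5 0.3 12 40; -0.002 0.007 0 5.5 0.2 12 40; -0.002 0.007 0 5.5 0.2 12 40; -0.002 0.007 0 5 0.2 10 40; 0 0 0 0 0 0 40")

```text
time: 8.88
tool_pos: [0.5281, -0.2893, 0.0039]
tcp_rot: [0.203, 2.77, -0.051]
wrist_force: [-0.8, 0.2, -0.4]
width: 0.468
```

Run:
```python
from h import *
M,tip=wh(-.158,(.4435,-.2755)); plan(tip,M,40,vmax=14)
S=snap('side','10');c=snap('wrist','10')
i=S['image'][130:230,230:390,::-1];cv2.imwrite('pics/s10.png',cv2.resize(i,None,fx=4.8,fy=4.8,interpolation=cv2.INTER_CUBIC))
```

```text
t 8.88 pos [ 0.5281 -0.2893  0.0039] dist [-10.5   2.  -13.7] rv [-0.006  0.016  0.013] F [-0.8  0.2 -0.4] w 0.468
-0.003 0.008 0.006 7.4 0.3 4.5 40; -0.003 0.008 0.006 7.4 0.2 4.5 40
```

View pics/s10.png

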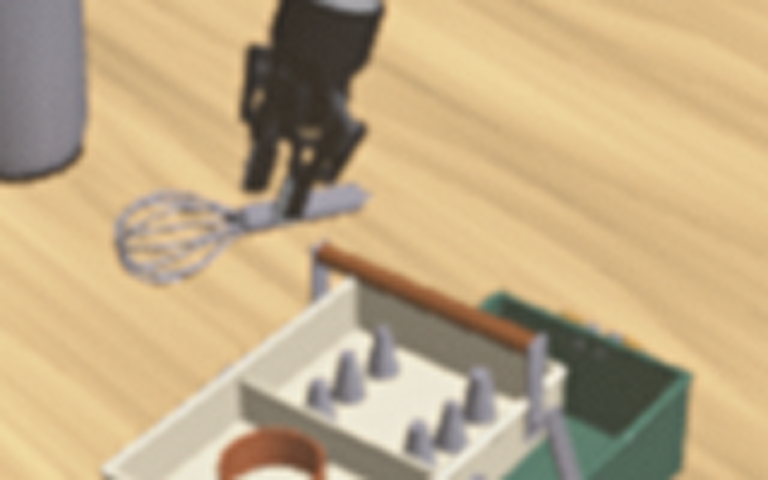

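View pics/wrist10.png

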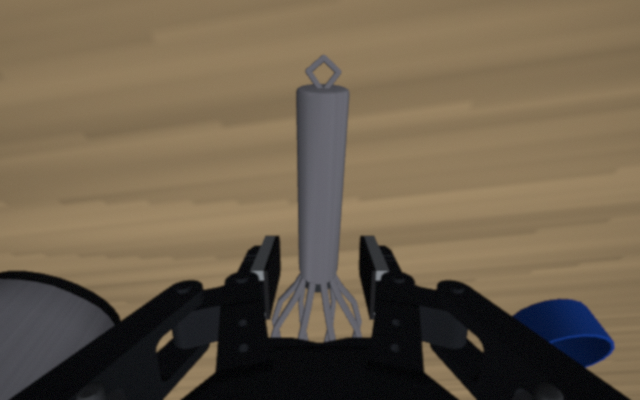

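Call:
servo_tool(targets="-0.003 0.008 0.006 7.4 0 4.5 40; -0.003 0.008 0.006 7.4 0 4.5 40; 0 0 0 0 0 0 40; 0 0 0 0 0 0 40")

```text
time: 9.32
tool_pos: [0.5182, -0.2898, -0.0074]
tcp_rot: [0.222, 2.781, -0.042]
wrist_force: [-0.3, 0.2, 1.1]
width: 0.469
```

Run:
```python
from h import *
M,tip=wh(-.158,(.4435,-.2755)); plan(tip,M,40,vmax=14)
S=snap('side','11')
i=S['image'][130:230,230:390,::-1];cv2.imwrite('pics/s11.png',cv2.resize(i,None,fx=4.8,fy=4.8,interpolation=cv2.INTER_CUBIC))
```

```text
t 9.32 pos [ 0.5182 -0.2898 -0.0074] dist [-0.5  2.4 -2.4] rv [-0.002  0.004 -0.001] F [-0.3  0.2  1.1] w 0.469
-0.002 0.004 -0.001 1.7 2.3 1.9 40
```

View pics/s11.png

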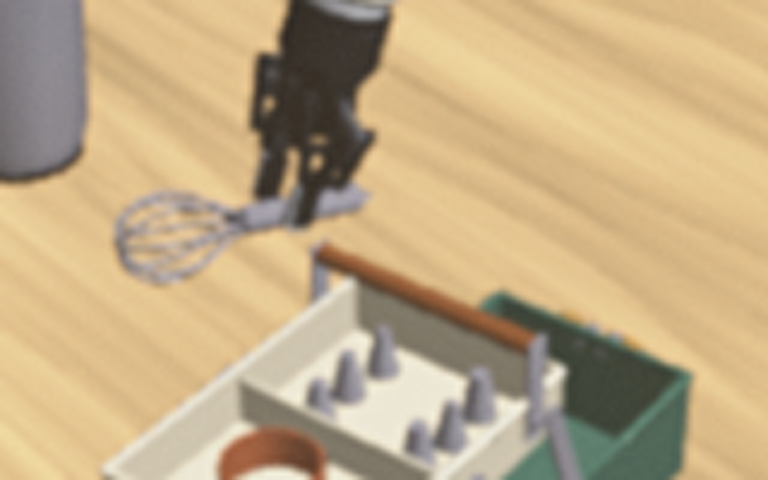

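Call:
servo_tool(targets="0 0 0 0 1 1 0; 0 0 0 0 0 0 0; 0 0 0 0 0 0 0; 0 0 0 0 0 0 0; 0 0 0 0 0 0 0; 0 0 0 0 0 0 0", newtons=90)

```text
time: 9.87
tool_pos: [0.5186, -0.289, -0.0079]
tcp_rot: [0.223, 2.781, -0.042]
wrist_force: [-0.7, -0.6, -0.1]
width: 0.214
```

Call:
servo_tool(targets="0 0 0 -5 0 -15 0; 0 0 0 -10 0 -30 0; 0 0 0 -10 0 -30 0; 0 0 0 0 0 0 0")

```text
time: 10.2
tool_pos: [0.5129, -0.2859, 0.069]
tcp_rot: [0.225, 2.79, -0.035]
wrist_force: [1.5, -0.6, -0.0]
width: 0.222
```

Run:
```python
from h import *
S=snap('side','12');c=snap('wrist','12')
i=S['image'][110:230,230:390,::-1];cv2.imwrite('pics/s12.png',cv2.resize(i,None,fx=4.8,fy=4.8,interpolation=cv2.INTER_CUBIC))
```

```text
(no output)
```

View pics/s12.png

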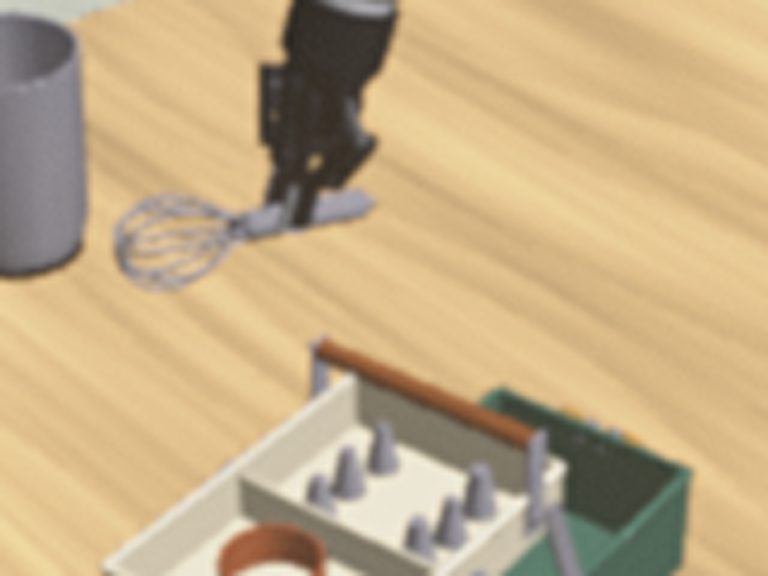

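View pics/wrist12.png

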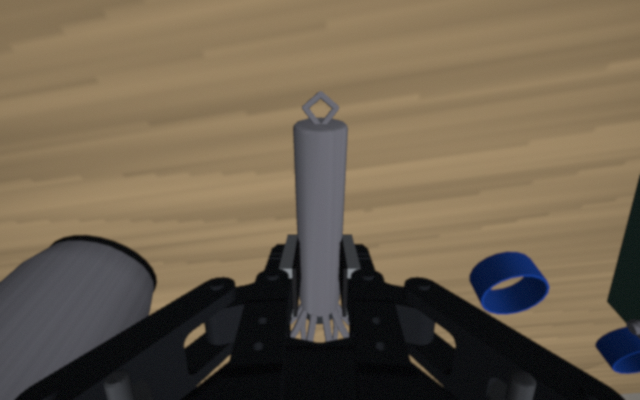

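```bash
cat >> h.py <<'E'
PG=np.array([.5186,-.289,-.0079]);RG=R.from_rotvec([.223,2.781,-.042]).as_matrix()
def whtool(tail=(.4435,-.2755),wy=-.158):
    d=np.cos(np.radians(7.4));t=np.array([tail[0],tail[1],.011]);u=np.array([d*np.cos(wy),d*np.sin(wy),np.sin(np.radians(7.4))])
    return [RG.T@(t-PG),RG.T@u]
E
python3 - <<'E'
from h import *
t,u=whtool();print(t*1000,u,np.degrees(np.arctan2(u[2],-u[0])))
c=ld('wrist12');S=ld('side12');s=c['state'];Rt=R.from_rotvec(s['tcp_rot']).as_matrix()
W=lambda k:s['tool_pos']+Rt@(t+u*k)
for k in(-.012,0,.1,.2): print(k,np.round(W(k),4),proj(c,W(k)),(proj(S,W(k))-[230,110]+.5)*4.8-.5)
print(np.degrees(np.arccos(-Rt[2,2])),np.degrees(np.arccos(-RG[2,2])))
E
```

```text
[ 65.06980293   1.30894403 -44.087157  ] [-0.97513381  0.0020904   0.22160706] 12.80346960009665
-0.012 [ 0.4248 -0.2696  0.0848] [[321.40228931  90.68194401]] [[379.91247377 199.53689473]]
0 [ 0.4366 -0.2715  0.0862] [[321.37399648 122.67477392]] [[365.98823828 202.45539024]]
0.1 [ 0.5347 -0.2871  0.0979] [[321.21467304 302.83373356]] [[246.17435024 227.56817245]]
0.2 [ 0.6327 -0.3028  0.1096] [[321.12688975 402.09687807]] [[119.18461092 254.18500059]]
19.506298856496457 20.203881249221006
```

The whisk is held. The predicted tail pixel (321,123) matches the observed (320,122). Next I'll plan the insertion poses.

```bash
cat >> h.py <<'E'
DY=-.30
def wpose(x,z,p,y=None,dy=DY,s=.158):
    """whisk point s at box (x,.,z), pitch p deg up -> tool pos,M"""
    if y is None: y=(s-.094)*np.sin(dy)
    psi=BY+dy; t,u=whtool(); M=Rtool(psi+np.pi/2,np.radians(12.8+p),psi+np.pi)
    return box2w([x,y,z])-M@(t+u*s),M
def wnow():
    from workcell import bot
    s=bot.read_state();t,u=whtool();Rt=R.from_rotvec(s['tcp_rot']).as_matrix()
    for n,k in(('tail',0),('ball',.158),('tip',.2)): print(n,np.round(w2box(s['tool_pos']+Rt@(t+u*k))*1000,1),end=' ')
    print()
E
python3 - <<'E'
from h import *
wnow()
pos,M=wpose(-.03,.20,-20);print(pos);plan(pos,M,0)
for a in((-.03,.125,-20),(.061,.05,-20),(.061,.04,7.4)): print(wpose(*a)[0])
E
```

```text
tail [-228.2 -277.1   84.1] ball [ -81.9 -333.8  102. ] tip [ -43.  -348.9  106.8] 
[0.48541658 0.02992506 0.20215313]
t 10.3 pos [ 0.51   -0.2836  0.064 ] dist [-24.6 313.5 138.1] rv [-0.001  0.463 -0.072] F [ 0.   0.1 -2.1] w 0.216
-0.000 0.046 -0.007 2.5 30.7 -15.3 0; -0.000 0.046 -0.007 3.0 30.7 -15.2 0; -0.000 0.046 -0.007 3.4 30.7 -15.0 0; -0.000 0.046 -0.007 3.9 30.7 -14.8 0; -0.000 0.046 -0.007 4.4 30.8 -14.6 0; -0.000 0.046 -0.007 4.8 30.8 -14.4 0; -0.000 0.046 -0.007 5.3 30.8 -14.2 0; -0.000 0.046 -0.007 5.7 30.9 -13.9 0
-0.000 0.046 -0.007 6.1 30.9 -13.7 0; -0.000 0.046 -0.007 6.5 31.0 -13.4 0
[0.48541658 0.02992506 0.12715313]
[0.57437928 0.04907288 0.05215313]
[0.58338684 0.04827816 0.00075282]
```

Call:
servo_tool(targets="0 0.046 -0.007 2.5 20 -25 0; 0 0.046 -0.007 3 28 -25 0; 0 0.046 -0.007 3.4 31 -22 0; 0 0.046 -0.007 4 31 -18 0; 0 0.046 -0.007 4.4 31 -14 0; 0 0.046 -0.007 5 31 -12 0; 0 0.046 -0.007 5.3 31 -10 0; 0 0.046 -0.007 5.7 31 -8 0")

```text
time: 10.97
tool_pos: [0.4691, -0.035, 0.1798]
tcp_rot: [-0.176, -3.065, -0.013]
wrist_force: [0.9, -0.2, -1.2]
width: 0.215
```

Run:
```python
from h import *
wnow()
pos,M=wpose(-.03,.20,-20);plan(pos,M,0,vmax=30)
```

```text
tail [-203.6  -33.3  228.5] ball [-60.3 -81.3 182.4] tip [-22.2 -94.  170.2] 
t 10.97 pos [ 0.4691 -0.035   0.1798] dist [16.3 64.9 22.4] rv [ 0.007  0.053 -0.026] F [ 0.9 -0.2 -1.2] w 0.215
0.002 0.018 -0.009 -2.4 22.2 -7.6 0; 0.002 0.018 -0.009 -2.4 22.1 -7.6 0; 0.002 0.018 -0.009 -2.5 22.1 -7.7 0
```

Call:
servo_tool(targets="0.002 0.018 -0.009 -2.4 22 -7.6 0; 0.002 0.018 -0.009 -2.4 22 -7.6 0; 0.002 0.018 -0.009 -2.5 20 -7.6 0; 0 0 0 0 0 0 0; 0 0 0 0 0 0 0")

```text
time: 11.38
tool_pos: [0.4827, 0.0386, 0.1952]
tcp_rot: [-0.113, -2.997, -0.015]
wrist_force: [-0.9, 0.6, -1.6]
width: 0.218
```

Run:
```python
from h import *
wnow()
S=snap('side','13');T=snap('top','13')
pos,M=wpose(-.03,.125,-20);plan(pos,M,0,vmax=20)
i=S['image'][100:260,260:440,::-1];cv2.imwrite('pics/s13.png',cv2.resize(i,None,fx=4,fy=4,interpolation=cv2.INTER_CUBIC))
t,u=whtool();s=S['state'];Rt=R.from_rotvec(s['tcp_rot']).as_matrix()
for k in(0,.1,.2):print((proj(S,s['tool_pos']+Rt@(t+u*k))-[260,100]+.5)*4-.5)
```

```text
tail [-172.1   32.5  248.2] ball [-30.5  -8.8 191.5] tip [  7.1 -19.7 176.5] 
t 11.48 pos [0.4823 0.0377 0.1952] dist [  3.1  -7.8 -68.1] rv [ 0.003 -0.018  0.011] F [-0.6 -0.  -0.4] w 0.217
0.001 -0.004 0.003 -3.3 -2.0 16.7 0; 0.001 -0.004 0.003 -3.3 -1.9 16.7 0; 0.001 -0.004 0.003 -3.2 -1.9 16.7 0; 0.001 -0.004 0.003 -3.1 -1.9 16.8 0
[[468.43778906 187.4001416 ]]
[[369.45303329 270.08987175]]
[[267.32001967 355.40958859]]
```

View pics/s13.png

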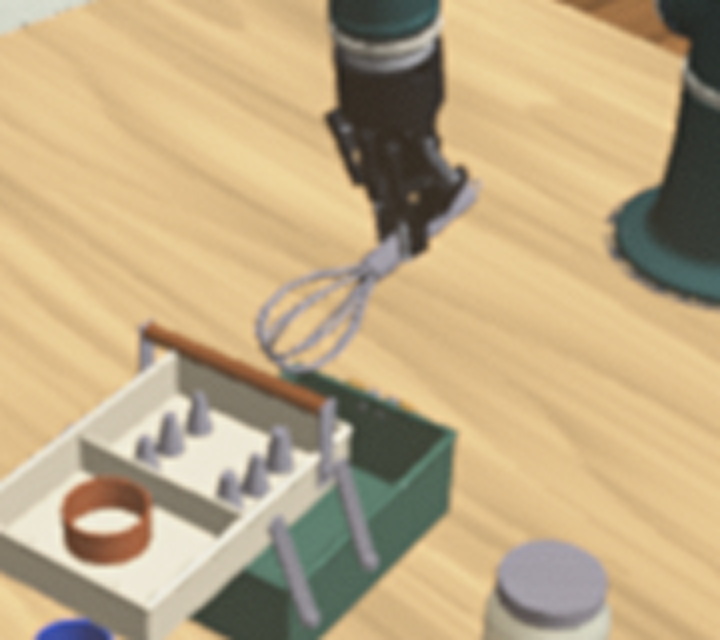

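The whisk is where the model predicts (tip at about (275,355) in the crop, predicted (267,355)). The tray is still up. Lowering in.

Call:
servo_tool(targets="0 -0.004 0.003 -3 -2 17 0; 0 -0.004 0.003 -3 -2 17 0; 0 -0.004 0.003 -3 -2 17 0; 0 -0.004 0.003 -3 -2 16 0; 0 0 0 0 0 0 0")

```text
time: 11.9
tool_pos: [0.4818, 0.0248, 0.122]
tcp_rot: [-0.144, -3.01, -0.012]
wrist_force: [-1.2, -0.6, -2.1]
width: 0.214
```

Run:
```python
from h import *
wnow()
pos,M=wpose(.061,.05,-20);plan(pos,M,0,vmax=15)
```

```text
tail [-176.4   20.7  174. ] ball [-34.9 -23.8 119.6] tip [  2.7 -35.6 105.1] 
t 11.9 pos [0.4818 0.0248 0.122 ] dist [ 92.6  24.3 -69.8] rv [ 0.003 -0.003 -0.007] F [-1.2 -0.6 -2.1] w 0.214
0.000 -0.000 -0.001 -12.3 4.1 7.2 0; 0.000 -0.000 -0.001 -12.3 4.1 7.2 0; 0.000 -0.000 -0.001 -12.3 4.1 7.2 0; 0.000 -0.000 -0.001 -12.3 4.1 7.2 0; 0.000 -0.000 -0.001 -12.3 4.1 7.2 0; 0.000 -0.000 -0.001 -12.3 4.1 7.2 0; 0.000 -0.000 -0.001 -12.3 4.1 7.2 0; 0.000 -0.000 -0.001 -12.3 4.1 7.2 0
```

Call:
servo_tool(targets="0 0 0 -12 4 7 0; 0 0 0 -12 4 7 0; 0 0 0 -12 4 7 0; 0 0 0 -12 4 7 0")

```text
time: 12.23
tool_pos: [0.5242, 0.0323, 0.0874]
tcp_rot: [-0.154, -3.005, -0.011]
wrist_force: [-0.1, -0.2, -1.4]
width: 0.212
```

Run:
```python
from h import *
wnow()
pos,M=wpose(.061,.05,-20);plan(pos,M,0,vmax=15)
```

```text
tail [-132.9   19.5  139.7] ball [  8.  -25.9  84.6] tip [ 45.5 -38.   70. ] 
t 12.23 pos [0.5242 0.0323 0.0874] dist [ 50.2  16.7 -35.2] rv [ 0.003 -0.007 -0.014] F [-0.1 -0.2 -1.4] w 0.212
0.001 -0.001 -0.003 -10.5 4.3 5.7 0; 0.001 -0.001 -0.003 -10.5 4.3 5.7 0; 0.001 -0.001 -0.003 -10.5 4.3 5.7 0; 0.001 -0.001 -0.003 -10.5 4.3 5.8 0; 0.001 -0.001 -0.003 -10.5 4.2 5.8 0
```

Call:
servo_tool(targets="0 0 -0.003 -10.5 4.3 5.7 0; 0 0 -0.003 -10.5 4.3 5.7 0; 0 0 -0.003 -10.5 4.3 5.7 0; 0 0 -0.003 -10 4 5 0; 0 0 0 0 0 0 0")

```text
time: 12.65
tool_pos: [0.5658, 0.0419, 0.0587]
tcp_rot: [-0.143, -3.004, -0.013]
wrist_force: [-0.5, 0.8, -1.1]
width: 0.22
```

Run:
```python
from h import *
wnow()
S=snap('side','14');c=snap('wrist','14')
i=S['image'][100:260,260:440,::-1];cv2.imwrite('pics/s14.png',cv2.resize(i,None,fx=4,fy=4,interpolation=cv2.INTER_CUBIC))
pos,M=wpose(.061,.05,-20);plan(pos,M,0,vmax=15)
```

```text
tail [-90.3  19.6 111.1] ball [ 50.9 -24.8  55.7] tip [ 88.4 -36.6  41. ] 
t 12.75 pos [0.5647 0.0416 0.0595] dist [ 9.7  7.4 -7.3] rv [ 0.003 -0.009 -0.007] F [ 0.8  0.  -1.4] w 0.213
0.003 -0.009 -0.007 -9.8 8.3 6.1 0
```

View pics/s14.png

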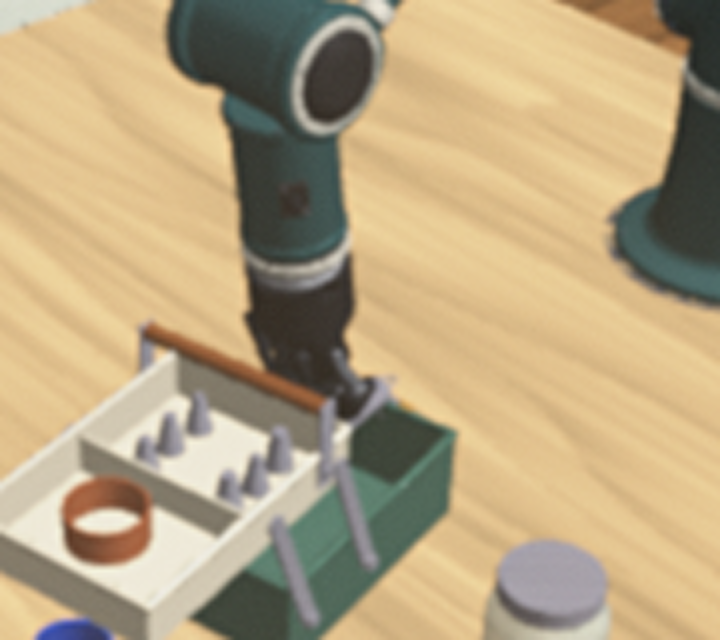

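View pics/wrist14.png

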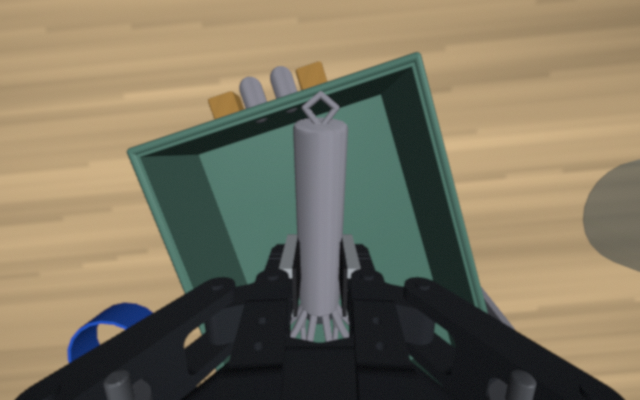

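Call:
servo_tool(targets="0.002 -0.004 -0.003 -5 5 3 0; 0.002 -0.004 -0.003 -5 4 3 0; 0 0 0 0 0 0 0")

```text
time: 13.0
tool_pos: [0.5748, 0.0495, 0.0532]
tcp_rot: [-0.136, -3.013, -0.006]
wrist_force: [0.2, 0.3, -1.1]
width: 0.221
```

Run:
```python
from h import *
wnow()
pos,M=wpose(.061,.05,-6);plan(pos,M,0,n=5)
pos,M=wpose(.061,.043,4);plan(pos,M,0,n=8)
```

```text
tail [-80.4  25.2 105. ] ball [ 61.5 -18.8  51. ] tip [ 99.2 -30.5  36.7] 
t 13.0 pos [0.5748 0.0495 0.0532] dist [  1.7  -0.6 -22.7] rv [-0.002 -0.244 -0.002] F [ 0.2  0.3 -1.1] w 0.221
-0.000 -0.049 -0.000 -0.9 -0.1 4.5 0; -0.000 -0.049 -0.000 -0.7 -0.1 4.5 0; -0.000 -0.049 -0.000 -0.5 -0.1 4.5 0; -0.000 -0.049 -0.000 -0.2 -0.1 4.5 0; -0.000 -0.049 -0.000 -0.0 -0.1 4.6 0
t 13.0 pos [0.5748 0.0495 0.0532] dist [  6.4  -1.  -44.6] rv [-0.002 -0.418 -0.002] F [ 0.2  0.3 -1.1] w 0.221
-0.000 -0.052 -0.000 -1.5 -0.0 5.4 0; -0.000 -0.052 -0.000 -1.2 -0.0 5.5 0; -0.000 -0.052 -0.000 -0.9 -0.1 5.6 0; -0.000 -0.052 -0.000 -0.6 -0.1 5.6 0; -0.000 -0.052 -0.000 -0.3 -0.1 5.6 0; -0.000 -0.052 -0.000 -0.0 -0.1 5.6 0; -0.000 -0.052 -0.000 0.3 -0.1 5.6 0; -0.000 -0.052 -0.000 0.5 -0.1 5.6 0
```

Call:
servo_tool(targets="0 -0.049 0 -0.9 0 4.5 0; 0 -0.049 0 -0.7 0 4.5 0; 0 -0.049 0 -0.5 0 4.5 0; 0 -0.049 0 -0.2 0 4.5 0; 0 -0.049 0 0 0 4.5 0")

```text
time: 13.42
tool_pos: [0.5815, 0.0502, 0.0329]
tcp_rot: [0.133, 3.003, -0.01]
wrist_force: [-0.4, 0.3, -1.4]
width: 0.214
```

Run:
```python
from h import *
wnow()
c=snap('wrist','15')
pos,M=wpose(.061,.043,4);plan(pos,M,0,n=4)
```

```text
tail [-84.6  27.7  67.8] ball [ 65.8 -18.6  54. ] tip [105.8 -30.9  50.3] 
t 13.47 pos [0.5779 0.0503 0.0309] dist [  3.3  -1.8 -22.3] rv [-0.002 -0.161 -0.   ] F [-4.4 -1.3 -3. ] w 0.217
-0.000 -0.040 -0.000 -0.1 -0.4 5.6 0; -0.000 -0.040 -0.000 0.1 -0.4 5.6 0; -0.000 -0.040 -0.000 0.3 -0.4 5.6 0; -0.000 -0.040 -0.000 0.6 -0.4 5.6 0
```

View pics/wrist15.png

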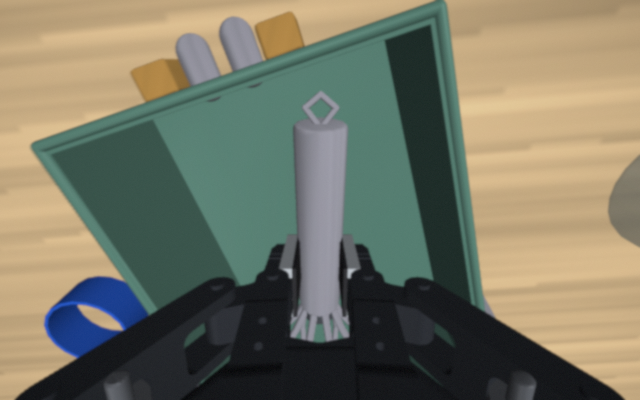

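A light 4 N touch at the rear, so I'll aim about 4 mm further forward.

Call:
servo_tool(targets="0 -0.03 0 2 0 5 0; 0 -0.03 0 2 0 5 0; 0 -0.03 0 1 0 5 0; 0 0 0 0 0 0 0")

```text
time: 13.8
tool_pos: [0.5731, 0.0511, 0.0157]
tcp_rot: [0.126, 2.917, -0.017]
wrist_force: [-1.9, -0.2, -1.3]
width: 0.219
```

Run:
```python
from h import *
wnow()
pos,M=wpose(.059,.041,4);plan(pos,M,0,n=3)
c=snap('wrist','16');i=c['image'][0:150,0:640,::-1]
```

```text
tail [-95.3  31.1  44.4] ball [ 55.8 -15.1  44.2] tip [ 96.  -27.4  44.2] 
t 13.8 pos [0.5731 0.0511 0.0157] dist [ 6.1 -3.1 -9.2] rv [-0.002 -0.071  0.002] F [-1.9 -0.2 -1.3] w 0.219
-0.001 -0.024 0.001 -1.4 -0.8 3.4 0; -0.001 -0.024 0.001 -1.3 -0.8 3.5 0; -0.001 -0.024 0.001 -1.2 -0.8 3.5 0
```

View pics/wrist16.png

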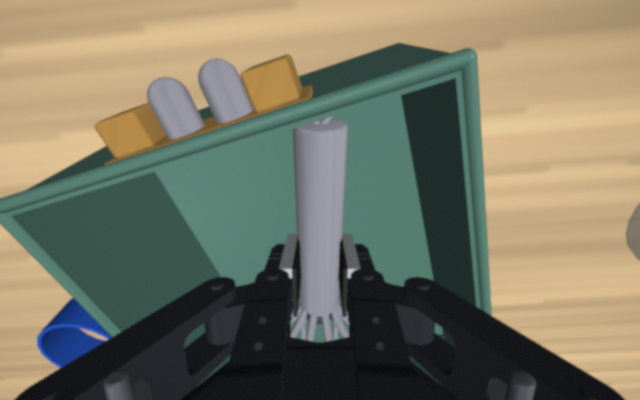

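Call:
servo_tool(targets="0 -0.024 0 -1.4 -0.8 3 0; 0 -0.024 0 -1.3 -0.8 3.5 0; 0 -0.024 0 -1.2 -0.8 3.5 0; 0 0 0 0 0 0 0")

```text
time: 14.18
tool_pos: [0.5847, 0.0484, 0.0116]
tcp_rot: [0.123, 2.84, -0.021]
wrist_force: [-0.0, -0.5, -1.3]
width: 0.221
```

Run:
```python
from h import *
wnow()
pos,M=wpose(.059,.039,7.4);plan(pos,M,0,n=3)
```

```text
tail [-86.4  26.5  34.5] ball [ 64.3 -19.5  46.4] tip [104.3 -31.7  49.6] 
t 14.18 pos [0.5847 0.0484 0.0116] dist [ -3.3  -0.6 -11.8] rv [-0.001 -0.054  0.002] F [-0.  -0.5 -1.3] w 0.221
-0.000 -0.018 0.001 2.2 -0.3 3.4 0; -0.000 -0.018 0.001 2.2 -0.3 3.4 0; -0.000 -0.018 0.001 2.3 -0.3 3.4 0
```

Call:
servo_tool(targets="0 -0.018 0 1.5 0 4 0; 0 -0.018 0 1.5 0 4 0; 0 -0.018 0 1.5 0 4 0; 0 0 0 0 0 0 0")

```text
time: 14.52
tool_pos: [0.588, 0.0483, 0.0019]
tcp_rot: [0.122, 2.786, -0.024]
wrist_force: [-1.0, -0.7, -1.2]
width: 0.219
```

Run:
```python
from h import *
wnow()
pos,M=wpose(.059,.036,7.4);plan(pos,M,0,n=3)
S=snap('side','17')
i=S['image'][100:260,260:440,::-1];cv2.imwrite('pics/s17.png',cv2.resize(i,None,fx=4,fy=4,interpolation=cv2.INTER_CUBIC))
```

```text
tail [-84.3  26.1  20.8] ball [ 65.5 -19.8  41.2] tip [105.4 -32.   46.6] 
t 14.52 pos [0.588  0.0483 0.0019] dist [-6.6 -0.4 -5.2] rv [-0.001  0.001  0.001] F [-1.  -0.7 -1.2] w 0.219
-0.000 0.000 0.000 2.6 -0.3 0.9 0; -0.000 0.000 0.000 2.6 -0.3 0.9 0; -0.000 0.000 0.000 2.6 -0.3 0.9 0
```

View pics/s17.png

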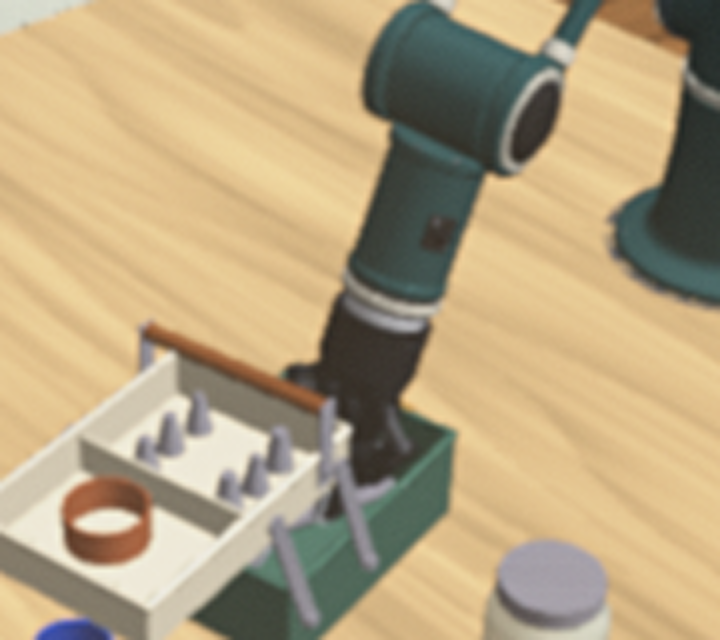

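Call:
servo_tool(targets="0 0 0 2.5 0 1.5 0; 0 0 0 2.5 0 1.5 0; 0 0 0 0 0 0 0; 0 0 0 0 0 0 36; 0 0 0 0 0 0 36; 0 0 0 0 0 0 36")

```text
time: 15.07
tool_pos: [0.5906, 0.0489, 0.0022]
tcp_rot: [0.122, 2.78, -0.023]
wrist_force: [-0.1, 0.4, 0.5]
width: 0.42
```

Run:
```python
from h import *
wnow()
from workcell import bot; s=bot.read_state();print(s['wrist_force'],s['width'],s['time'])
c=snap('wrist','18')
```

```text
tail [-81.8  26.2  20.6] ball [ 67.9 -19.6  42. ] tip [107.7 -31.8  47.6] 
[-0.11335705  0.44660725  0.54339163] 0.4204428305749294 15.0667
```

View pics/wrist18.png

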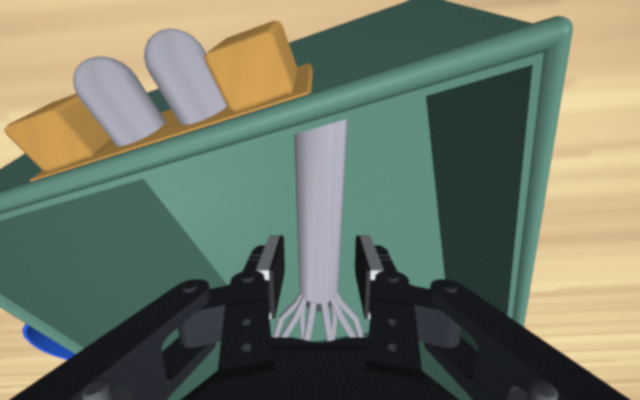

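Call:
servo_tool(targets="0 0 0 0 0 -8 36; 0 0 0 0 0 -20 36; 0 0 0 0 0 -30 36; 0 0 0 0 0 -35 36; 0 0 0 0 0 -35 36; 0 0 0 0 0 -35 36; 0 0 0 0 0 0 40")

```text
time: 15.7
tool_pos: [0.5295, 0.0543, 0.1624]
tcp_rot: [0.122, 2.784, -0.022]
wrist_force: [1.4, -0.1, 1.0]
width: 0.47
```

Run:
```python
from h import *
c=snap('wrist','19');S=snap('side','19')
i=S['image'][100:260,260:440,::-1];cv2.imwrite('pics/s19.png',cv2.resize(i,None,fx=4,fy=4,interpolation=cv2.INTER_CUBIC))
```

```text
(no output)
```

View pics/wrist19.png

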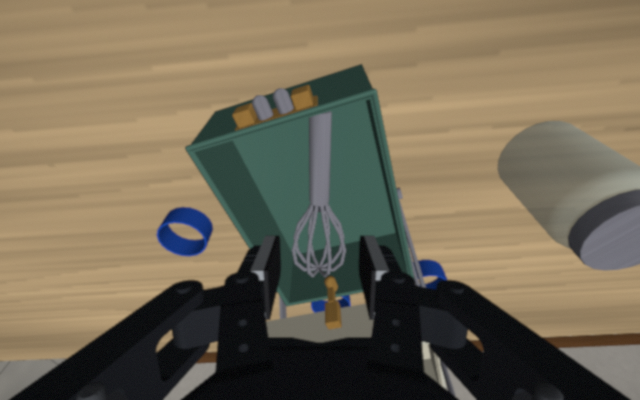

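View pics/s19.png

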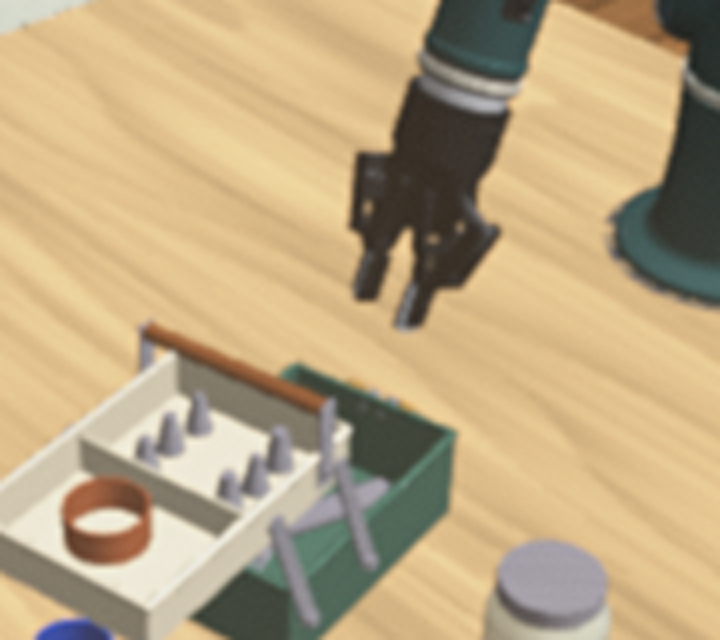

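Run:
```python
from h import *
c=ld('wrist19')
for n,uv,z in(('tailtop',(322,113),.026),('neck',(319,207),.028),('tip',(320,276),.041),('floorcornerL',(292,302),.08),('rimFL',(190,150),.08),('rimFR',(376,94),.08)): print(n,np.round(w2box(atz(c,uv,z))*1000,1))
i=c['image'][60:320,170:440,::-1];cv2.imwrite('pics/w19.png',cv2.resize(i,None,fx=2.2,fy=2.2,interpolation=cv2.INTER_CUBIC))
```

```text
tailtop [-85.5  29.1  26. ]
neck [16.9 -5.5 28. ]
tip [115.8 -34.8  41. ]
floorcornerL [104.7 -66.   80. ]
rimFL [-107.6  -73.    80. ]
rimFR [-107.8   74.9   80. ]
```

View pics/w19.png

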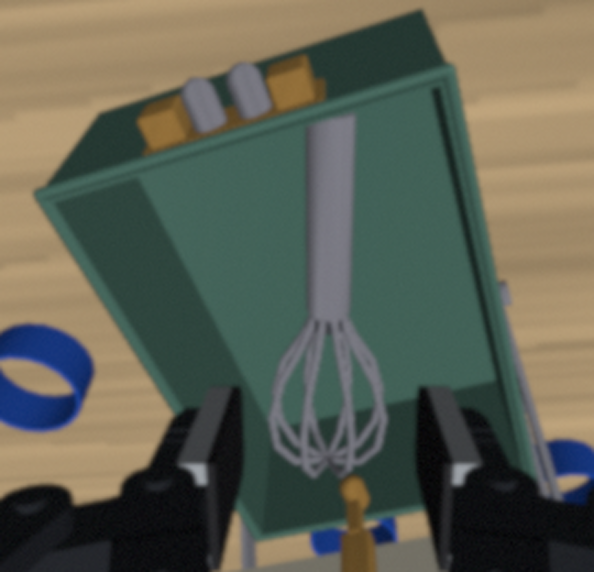

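The whisk lies flat inside. The handle end projects to about box x -86, the neck to 17, and the tip sits by the rear wall. The tray is up with the copper ring in it. Now back to the handle.

Run:
```python
from h import *
h=box2w([.073,0,.25]);plan(h,Rtool(BY),40,vmax=30)
```

```text
t 15.8 pos [0.5276 0.0539 0.1569] dist [143.7  10.   93.1] rv [0.22  0.301 1.258] F [ 0.5 -0.2 -0.7] w 0.469
0.020 0.027 0.114 -15.1 2.0 -3.5 40; 0.020 0.027 0.114 -14.6 3.7 -4.0 40; 0.020 0.027 0.114 -14.0 5.2 -4.5 40; 0.020 0.027 0.114 -13.2 6.7 -5.0 40; 0.020 0.027 0.114 -12.2 8.0 -5.5 40; 0.020 0.027 0.114 -11.1 9.2 -6.0 40; 0.020 0.027 0.114 -9.8 10.3 -6.4 40; 0.020 0.027 0.114 -8.4 11.2 -6.9 40
0.020 0.027 0.114 -6.8 11.9 -7.3 40; 0.020 0.027 0.114 -5.2 12.5 -7.8 40; 0.020 0.027 0.114 -3.6 12.8 -8.1 40
```

Call:
servo_tool(targets="0.02 0.027 0.114 -10 0 -30 40; 0.02 0.027 0.114 -10 0 -30 40; 0.02 0.027 0.114 -8 0 -32 40; 0.02 0.027 0.114 -6 0 -32 40; 0.02 0.027 0.114 -12 8 0 40; 0.02 0.027 0.114 -11 9 0 40; 0.02 0.027 0.114 -10 10 0 40; 0.02 0.027 0.114 -8 11 0 40")

```text
time: 16.47
tool_pos: [0.5653, 0.0522, 0.2803]
tcp_rot: [1.538, 2.66, -0.037]
wrist_force: [0.6, -0.2, -0.6]
width: 0.466
```

Run:
```python
from h import *
h=box2w([.073,0,.25]);plan(h,Rtool(BY),40,vmax=30)
```

```text
t 16.47 pos [0.5653 0.0522 0.2803] dist [106.1  11.7 -30.3] rv [0.024 0.069 0.31 ] F [ 0.6 -0.2 -0.6] w 0.466
0.006 0.017 0.078 -10.1 24.3 8.7 40; 0.006 0.017 0.078 -8.3 25.1 8.3 40; 0.006 0.017 0.078 -6.5 25.7 8.1 40; 0.006 0.017 0.078 -4.6 26.2 7.8 40
```

Call:
servo_tool(targets="0.006 0.017 0.078 -10 24 2 40; 0.006 0.017 0.078 -8 25 5 40; 0.006 0.017 0.078 -6.5 26 8 40; 0.006 0.017 0.078 -4.6 26 8 40; 0 0 0 0 0 0 40")

```text
time: 16.88
tool_pos: [0.6756, 0.0632, 0.2464]
tcp_rot: [-1.994, -2.409, 0.014]
wrist_force: [0.1, -0.4, -1.4]
width: 0.468
```

Run:
```python
from h import *
h=box2w([.073,0,.179]);plan(h,Rtool(BY),40,vmax=20)
c=snap('wrist','20')
print(proj(c,[box2w([.073,y,.215]) for y in(-.075,0,.075)]))
```

```text
t 16.88 pos [0.6756 0.0632 0.2464] dist [ -4.2   0.6 -67.4] rv [-0.016 -0.005 -0.024] F [ 0.1 -0.4 -1.4] w 0.468
-0.004 -0.001 -0.006 0.3 -0.7 16.9 40; -0.004 -0.001 -0.006 0.3 -0.8 16.9 40; -0.004 -0.001 -0.006 0.3 -0.9 16.8 40; -0.004 -0.001 -0.006 0.3 -0.9 16.8 40
[[316.32571725 307.02748045]
 [313.35695061 213.14059175]
 [309.74392635  98.87913311]]
```

View pics/wrist20.png

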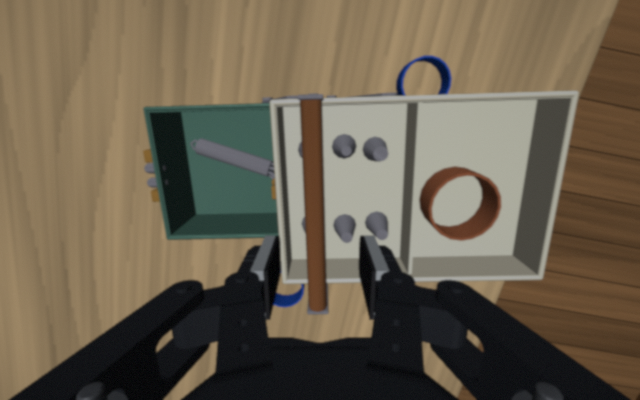

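Call:
servo_tool(targets="-0.004 -0.001 -0.006 0.3 -0.7 17 40; -0.004 -0.001 -0.006 0.3 -0.7 17 40; -0.004 -0.001 -0.006 0.3 -0.7 17 40; -0.004 -0.001 -0.006 0.3 -0.7 17 40; 0 0 0 0 0 0 40")

```text
time: 17.35
tool_pos: [0.6649, 0.0633, 0.1698]
tcp_rot: [-1.957, -2.445, 0.013]
wrist_force: [-0.4, -0.9, -0.7]
width: 0.466
```

Run:
```python
from h import *
h=box2w([.073,0,.177]);plan(h,Rtool(BY),40,vmax=20)
```

```text
t 17.35 pos [0.6649 0.0633 0.1698] dist [6.5 0.6 7.2] rv [-0.013 -0.002  0.008] F [-0.4 -0.9 -0.7] w 0.466
-0.013 -0.002 0.008 -0.8 6.4 -7.3 40
```

Call:
servo_tool(targets="-0.013 -0.002 0.008 0 6 -6 40; 0 0 0 0 0 0 40; 0 0 0 0 0 0 0; 0 0 0 0 0 0 0; 0 0 0 0 0 0 0; 0 0 0 0 0 0 0; 0 0 0 0 0 0 0", newtons=80)

```text
time: 17.93
tool_pos: [0.6697, 0.0649, 0.178]
tcp_rot: [1.972, 2.445, 0.001]
wrist_force: [0.9, -0.1, -2.7]
width: 0.129
```

Run:
```python
from h import *
arc(.16,30)
```

```text
t 17.9333 box shift mm [151.6   1.4  60. ] swing 1.417 radius 125.6 F [ 0.9 -0.1 -2.7] w 0.129
0.001 -0.000 0.001 -1.4 -5.2 -1.0 0; 0.000 -0.000 0.000 -0.0 -5.0 -1.4 0; 0.000 -0.000 0.000 0.0 -5.1 -1.2 0; 0.000 -0.000 0.000 0.0 -5.1 -1.0 0; 0.000 -0.000 0.000 0.0 -5.2 -0.8 0; 0.000 -0.000 0.000 0.0 -5.2 -0.5 0; 0.000 -0.000 0.000 0.0 -5.2 -0.3 0; 0.000 -0.000 0.000 0.0 -5.2 -0.1 0; 0.000 -0.000 0.000 0.0 -5.2 0.1 0; 0.000 -0.000 0.000 0.0 -5.2 0.3 0; 0.000 -0.000 0.000 0.0 -5.2 0.5 0; 0.000 -0.000 0.000 -0.0 -5.2 0.8 0; 0.000 -0.000 0.000 0.0 -5.1 1.0 0; 0.000 -0.000 0.000 0.0 -5.1 1.2 0; 0.000 -0.000 0.000 0.0 -5.0 1.4 0; 0.000 -0.000 0.000 0.0 -5.0 1.6 0; 0.000 -0.000 0.000 0.0 -4.9 1.8 0; 0.000 -0.000 0.000 0.0 -4.8 2.0 0; 0.000 -0.000 0.000 0.0 -4.7 2.2 0; 0.000 -0.000 0.000 0.0 -4.6 2.4 0; 0.000 -0.000 0.000 0.0 -4.5 2.6 0; 0.000 -0.000 0.000 0.0 -4.4 2.8 0; 0.000 -0.000 0.000 0.0 -4.3 3.0 0; 0.000 -0.000 0.000 0.0 -4.2 3.2 0; 0.000 -0.000 0.000 0.0 -4.0 3.3 0; 0.000 -0.000 0.000 0.0 -3.9 3.5 0; 0.000 -0.000 0.000 0.0 -3.7 3.7 0; 0.000 -0.000 0.000 0.0 -3.6 3.8 0; 0.000 -0.000 0.000 0.0 -3.4 4.0 0; 0.000 -0.000 0.000 0.0 -3.3 4.1 0
```

Gripped on the arc (radius 125.6). Lowering slowly.

Call:
servo_tool(targets="0 0 0 -1 -5.2 -1.2 0; 0 0 0 0 -5 -1.4 0; 0 0 0 0 -5.1 -1.2 0; 0 0 0 0 -5.1 -1 0; 0 0 0 0 -5.2 -0.8 0; 0 0 0 0 -5.2 -0.5 0; 0 0 0 0 -5.2 -0.3 0; 0 0 0 0 -5.2 -0.1 0")

```text
time: 18.6
tool_pos: [0.626, 0.0554, 0.1848]
tcp_rot: [-1.972, -2.445, -0.003]
wrist_force: [0.9, 1.3, -4.7]
width: 0.133
```

Run:
```python
from h import *
arc(.5,8);arc(.2,16)
```

```text
t 18.6 box shift mm [106.8   1.2  66.8] swing 1.054 radius 125.6 F [ 0.9  1.3 -4.7] w 0.133
0.001 -0.002 0.002 -1.2 -8.6 1.1 0; 0.000 -0.000 0.000 0.0 -8.6 1.1 0; 0.000 -0.000 0.000 0.0 -8.5 1.7 0; 0.000 -0.000 0.000 0.0 -8.3 2.3 0; 0.000 -0.000 0.000 0.0 -8.2 2.9 0; 0.000 -0.000 0.000 -0.0 -7.9 3.4 0; 0.000 -0.000 0.000 0.0 -7.7 4.0 0; 0.000 -0.000 0.000 0.0 -7.4 4.5 0
t 18.6 box shift mm [106.8   1.2  66.8] swing 1.054 radius 125.6 F [ 0.9  1.3 -4.7] w 0.133
0.001 -0.002 0.002 -1.2 -6.6 0.9 0; 0.000 -0.000 0.000 0.0 -6.6 0.7 0; 0.000 -0.000 0.000 0.0 -6.6 1.1 0; 0.000 -0.000 0.000 0.0 -6.5 1.4 0; 0.000 -0.000 0.000 0.0 -6.4 1.8 0; 0.000 -0.000 0.000 0.0 -6.3 2.1 0; 0.000 -0.000 0.000 -0.0 -6.2 2.4 0; 0.000 -0.000 0.000 0.0 -6.1 2.8 0; 0.000 -0.000 0.000 0.0 -5.9 3.1 0; 0.000 -0.000 0.000 0.0 -5.7 3.4 0; 0.000 -0.000 0.000 0.0 -5.5 3.7 0; 0.000 -0.000 0.000 0.0 -5.3 4.0 0; 0.000 -0.000 0.000 0.0 -5.1 4.3 0; 0.000 -0.000 0.000 -0.0 -4.9 4.5 0; 0.000 -0.000 0.000 0.0 -4.6 4.8 0; 0.000 -0.000 0.000 0.0 -4.4 5.0 0
```

Call:
servo_tool(targets="0 0 0 0 -6.6 0.8 0; 0 0 0 0 -6.6 0.7 0; 0 0 0 0 -6.6 1.1 0; 0 0 0 0 -6.5 1.4 0; 0 0 0 0 -6.4 1.8 0; 0 0 0 0 -6.3 2.1 0; 0 0 0 0 -6.2 2.4 0; 0 0 0 0 -6.1 2.8 0")

```text
time: 19.27
tool_pos: [0.5693, 0.043, 0.1687]
tcp_rot: [-1.971, -2.444, -0.001]
wrist_force: [3.9, 0.7, -8.8]
width: 0.134
```

Run:
```python
from h import *
arc(.2,8)
```

```text
t 19.2667 box shift mm [48.8  1.1 50.7] swing 0.569 radius 125.5 F [ 3.9  0.7 -8.8] w 0.134
-0.000 -0.002 0.002 -1.1 -4.7 3.4 0; -0.000 -0.000 0.000 0.0 -4.8 3.2 0; -0.000 -0.000 0.000 0.0 -4.7 3.4 0; -0.000 -0.000 0.000 -0.0 -4.5 3.6 0; -0.000 -0.000 0.000 -0.0 -4.3 3.8 0; -0.000 -0.000 0.000 0.0 -4.2 4.0 0; -0.000 -0.000 0.000 0.0 -4.0 4.2 0; -0.000 -0.000 0.000 0.0 -3.8 4.4 0
```

Call:
servo_tool(targets="0 0 0 0 -4.7 3.3 0; 0 0 0 0 -4.8 3.2 0; 0 0 0 0 -4.7 3.4 0; 0 0 0 0 -4.5 3.6 0; 0 0 0 0 -4.3 3.8 0; 0 0 0 0 -4.2 4 0; 0 0 0 0 -4 4.2 0; 0 0 0 0 -3.8 4.4 0")

```text
time: 19.93
tool_pos: [0.5327, 0.035, 0.136]
tcp_rot: [1.971, 2.444, 0.006]
wrist_force: [3.7, 0.4, -7.4]
width: 0.129
```

Run:
```python
from h import *
arc(0,8)
S=snap('side','21')
i=S['image'][130:270,260:420,::-1];cv2.imwrite('pics/s21.png',cv2.resize(i,None,fx=4.2,fy=4.2,interpolation=cv2.INTER_CUBIC))
```

```text
t 19.9333 box shift mm [11.4  0.9 18. ] swing 0.17 radius 125.2 F [ 3.7  0.4 -7.4] w 0.129
0.004 -0.001 0.001 -0.9 -1.4 2.2 0; 0.000 -0.000 0.000 0.0 -1.6 2.2 0; 0.000 -0.000 0.000 0.0 -1.5 2.2 0; 0.000 -0.000 0.000 0.0 -1.5 2.2 0; 0.000 -0.000 0.000 0.0 -1.4 2.2 0; 0.000 -0.000 0.000 0.0 -1.4 2.3 0; 0.000 -0.000 0.000 0.0 -1.3 2.3 0; 0.000 -0.000 0.000 -0.0 -1.3 2.3 0
```

View pics/s21.png

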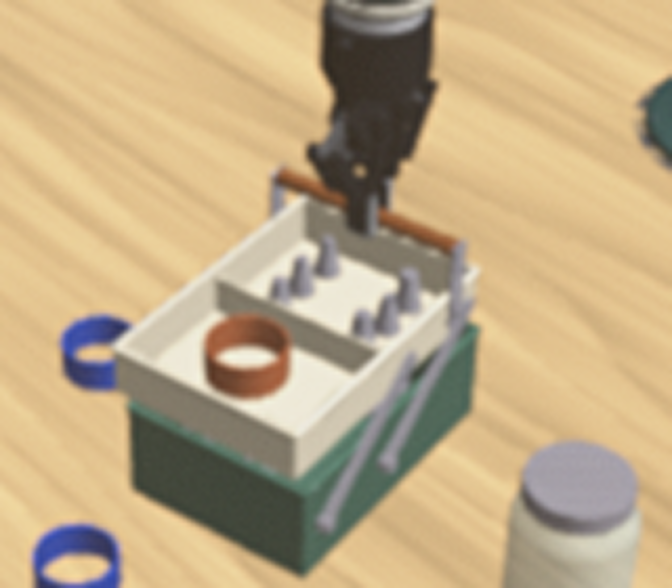

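The tray is just above the catch (swing about 0.17) and the copper ring is still in it. Pressing down along the arc.

Call:
servo_tool(targets="0.004 0 0 -0.5 -1.5 2.5 0; 0 0 0 0 -1.5 2.5 0; 0 0 0 0 -1.5 3 0; 0 0 0 0 -1.5 3.5 0; 0 0 0 0 -1.5 3.5 0; 0 0 0 0 -1.5 3.5 0")

```text
time: 20.48
tool_pos: [0.5301, 0.0342, 0.1314]
tcp_rot: [1.968, 2.44, 0.018]
wrist_force: [-1.8, 1.7, 8.0]
width: 0.132
```

Run:
```python
from h import *
arc(0,4)
```

```text
t 20.4833 box shift mm [ 8.6  0.8 13.4] swing 0.127 radius 124.7 F [-1.8  1.7  8. ] w 0.132
0.013 -0.001 0.001 -0.8 -2.5 3.1 0; 0.000 -0.000 0.000 0.0 -2.1 3.4 0; 0.000 -0.000 0.000 0.0 -2.0 3.4 0; 0.000 -0.000 0.000 -0.0 -1.9 3.5 0
```

Call:
servo_tool(targets="0.008 0 0 -0.5 -3 6 0; 0 0 0 0 -3 7 0; 0 0 0 0 -3 7 0")

```text
time: 20.73
tool_pos: [0.5255, 0.0333, 0.1241]
tcp_rot: [1.967, 2.44, 0.018]
wrist_force: [-3.8, 1.5, 4.6]
width: 0.13
```

Run:
```python
from h import *
arc(0,4)
```

```text
t 20.7333 box shift mm [4.  0.9 6.1] swing 0.058 radius 124.6 F [-3.8  1.5  4.6] w 0.13
0.014 -0.002 0.002 -0.9 -1.3 1.3 0; 0.000 -0.000 0.000 0.0 -0.9 1.6 0; 0.000 -0.000 0.000 0.0 -0.9 1.6 0; 0.000 -0.000 0.000 0.0 -0.9 1.6 0
```

Call:
servo_tool(targets="0.008 0 0 -0.5 -2 5 0; 0 0 0 0 -1.5 5 0; 0 0 0 0 -1 5 0; 0 0 0 0 -1 5 0")

```text
time: 21.07
tool_pos: [0.5224, 0.0325, 0.118]
tcp_rot: [1.969, 2.443, 0.013]
wrist_force: [-12.8, 2.0, 29.0]
width: 0.129
```

Run:
```python
from h import *
arc(0,4)
```

```text
t 21.0667 box shift mm [0.8 0.7 0. ] swing 0.003 radius 124.3 F [-12.8   2.   29. ] w 0.129
0.009 -0.002 0.002 -0.7 -0.6 -0.2 0; 0.000 -0.000 0.000 0.0 -0.0 0.1 0; 0.000 -0.000 0.000 0.0 -0.0 0.1 0; 0.000 -0.000 0.000 0.0 -0.0 0.1 0
```

It's home: swing about 0.003 with 29 N against the stop. Relax, open, retreat.

Call:
servo_tool(targets="0 0 0 0 0.5 -0.5 0; 0 0 0 0 0 0 0; 0 0 0 0 0 0 36; 0 0 0 0 0 0 36; 0 0 0 0 0 0 36; 0 0 0 0 0 0 40")

```text
time: 21.57
tool_pos: [0.5234, 0.0314, 0.1191]
tcp_rot: [1.967, 2.442, 0.011]
wrist_force: [-0.2, -0.7, 0.0]
width: 0.468
```

Run:
```python
from h import *
arc(0,1)
```

```text
t 21.5667 box shift mm [ 1.5 -0.6  1.1] swing 0.013 radius 124.2 F [-0.2 -0.7  0. ] w 0.468
0.009 0.000 0.003 0.6 -1.5 1.1 0
```

Call:
servo_tool(targets="0 0 0 0 -1 -10 40; 0 0 0 0 0 -25 40; 0 0 0 0 0 -35 40; 0 0 0 0 -20 -35 40; 0 0 0 0 -30 -20 40; 0 0 0 0 -30 0 40; 0 0 0 0 0 0 40")

```text
time: 22.15
tool_pos: [0.4413, 0.0124, 0.2537]
tcp_rot: [1.966, 2.442, 0.008]
wrist_force: [-0.3, -0.3, -0.6]
width: 0.466
```

Run:
```python
from h import *
S=snap('side','22');T=snap('top','22');c=snap('wrist','22')
S0=ld('side0')
a=lambda I:cv2.resize(I['image'][155:275,260:420,::-1],None,fx=2.5,fy=2.5,interpolation=cv2.INTER_CUBIC)
cv2.imwrite('pics/cmp.png',np.hstack([a(S0),a(S)]))
print(c['state']['tool_pos'])
```

```text
[0.44502881 0.01289717 0.25380925]
```

View pics/cmp.png

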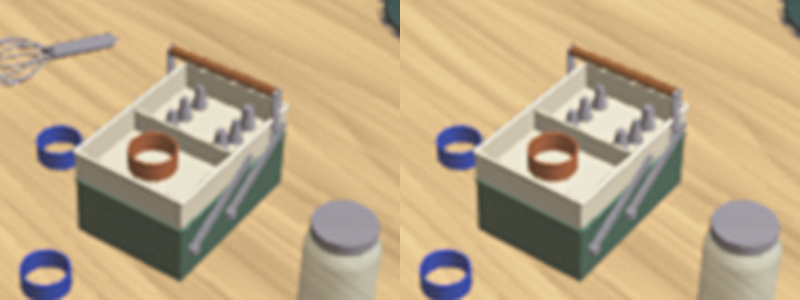

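View pics/side22.png

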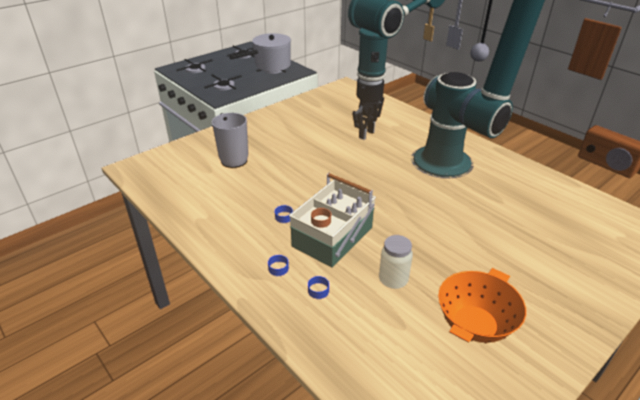

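The tray now looks the same as in the first picture (handle ends and rim match), the whisk is gone from the board, the copper ring is in the rear tray, and the jar, jug and colander haven't moved. Handing in.

Run:
```python
from h import *
a=ld('side0')['image'][170:215,300:380].astype(int);b=ld('side22')['image'][170:215,300:380].astype(int)
print('mean diff tray region',np.abs(a-b).mean())
from workcell import finish_job
print(finish_job())
```

```text
mean diff tray region 4.047962962962963
the job is handed in; nothing more can be done
None
```

The job is done and handed in at about 22 s of the 66 s allowed; no verdict was reported. I lifted the tray onto its stop, where it stayed up by itself. I slid the whisk in balloon-first at a slant, laid it flat and let go. Then I brought the tray down in the grip and pressed it onto its stop.

**Last checks**
- **Tray:** measured swing was about 0.003 rad, with 29 N against the stop while pressing. After release the side picture matches the starting shut view.
- **Whisk:** I last saw it lying flat in the compartment before closing; it can't be seen now. My camera estimate put the tip at box x 116 mm, beyond the 109 mm limit. The same method read about 9 mm too far on the board, and the wall stops the tip at about 106 mm, so I took it as within limits.
- **Other things:** the copper biscuit cutter is in the rear of the tray. The jar, jug and colander look unmoved in the pictures.

**What went wrong on the way**
- **First handle grasp:** it closed above the bar, because the real fingertips sit about 20 mm short of the reported tool point. I allowed for this from then on.
- **Packing the whisk:** it touched the rear wall lightly, at about 4 N.

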